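Load the drink-can dispenser at the street food table

ROBOT

A 6-joint arm with a two-finger parallel gripper is mounted at the origin on the work surface. World frame = base frame: x ahead of the robot, y to its left, z up, the work surface at z = 0. Lengths are in m, angles in degrees, forces in N, time in s.
With the tool pointing down it reaches from about 0.35 to 0.875 m from the base axis. Payload 4.2 kg.
Tool frame: the origin (TCP) lies at the very end of the fingers, on their centre line; the grasp point (between the pads) lies 19 mm behind it; z points along the fingers, y is the line along which they close (so a half turn about z gives the same grasp; the last joint's range is limited). The gripper opens to 87 mm and grips with 3 to 60 N. Pads are 19 mm wide; open, the fingers measure 117 mm over their backs; the gripper's body (75 mm by 190 mm) begins 51 mm behind the grasp point.
Start: joints at [91.249, 22.042, 0.453, 0, -68.411, -14.817], TCP at [0.147, 0.608, 0.223] pointing down, gripper open.
Joint ranges: [-179.83, 179.83], [-69.29, 118.12], [-61.27, 80.66], [-181.25, 117.63], [-171.15, -9.14], [-177.46, 177.46]. Speed limits (degrees/s): [159.86, 159.86, 180, 180, 180, 180].

INTERFACE

Orientations are given as a 3x3 rotation matrix whose columns are the frame's x, y, z axes.
In Python, from station import monitor, cams, ticket gives the robot as it stands.
- The arm moves only by the tool drive_tool, never from a script. Its argument "moves" is a list of rows, each an object with "delta_pos": the shift along the tool's x, y, z in mm, a list of three; "turn": the turn about the tool's z in rad; "claw": the opening, from 0 (shut) to 1 (fully open). A call has 1 to 12 rows; each row shifts and turns the commanded pose from where the row before left it, along the tool's axes as they then stand; what a row does not reach is not made up. A row lasts 1/8 s, in which the tool goes at most 62.5 mm and 10.7 degrees, less where a joint would pass 70% of its speed; a pose out of reach is approached as far as the arm can. A call is refused whole if a number of a shift passes 62.5 or a number of a turn 0.188, either way. A call with a gripper value outside its range is refused whole. The fingers move at their own pace and stop on an object; the grip force is fixed at half the most. Time passes only in rows, so rows that do not move let the fingers close. It gives the time, the measured TCP pose, the force, the opening and the grip force at its end, in the units of the state.
- monitor.sense(): the state, without advancing time (a new reading comes with each control period).
- cams.capture(name): name is "scene" or "side" or "wrist"; returns a dict with "color" (400x640x3 uint8, red, green, blue), "range_z" (400x640 float32, m along the optical axis (not along the pixel's ray), 0 where there is no reading), "vertical_fov" (degrees; the focal length in pixels is half the picture's height over the tangent of half this angle, whatever the lens; pixels are square), "cx", "cy" (the principal point, pixels), "extrinsics" (4x4, takes a point from camera to world coordinates). Camera axes: x right, y down, z forward; pixel columns grow to the right and rows downward; lengths in m; the calibration is good to about 2 mm. A picture is of the moment at which its call begins.
- ticket.finish_job(): hands the job in; it is judged then, once.
The state is a dict: "time_s": time; "joints": joint angles; "joint_velocities": joint speeds; "effort": joint torques, N m; "tcp_pos": TCP position; "ee_rot": TCP orientation; "wrist_force": force on the tool from outside, world axes, zero at the start; "moment": the same for the moment, N m; "gripper_width": opening from 0.0 (shut) to 1.0 (fully open); "gripper_force": force on a finger pad.
Only numpy, scipy, OpenCV 4.12 (cv2) and the standard library are available. Lean on these libraries where they do the work, as an engineer would, in place of code of your own. Each camera call takes 0.05 s, during which the arm holds its last target. There are 200 camera calls.

TASK

First turn the dispenser's lock collar fully to its stop, so that its arm bars the outlet; then lay the two drink cans into the upper end of the channel so that both roll down and rest against the arm and each other, lying across the channel with their ring-pull ends on the collar's side. Set the cans in without dropping or throwing them, and leave the other goods on the table where they stand.

Things in the scene. Friction and masses are not known exactly. Their poses are not given: they have to be found in the camera images.
- chute: Gravity can dispenser of sheet steel, fixed: an open-topped channel 285 mm long, floor sloping down 8 degrees. Origin on the table under it; +x points downhill to the outlet, +y across to the side where the lock collar stands, z up. Floor height 60 mm at x=0, 82 mm at the upper end (x=-155, closed by a 10 mm lip), 44 mm at the outlet (x=115). A can lying across it rolls down by itself.
- mouth (a point): Point on the channel floor, mid-width, 85 mm uphill of the chute's origin (same axes), 72 mm above the table: where to lay a can in; 40 mm is free uphill and downhill for fingers. Channel 112 mm wide inside; its 6 mm sides rise 40 mm above the floor, only 16 mm on the collar's side from x=0 to the outlet.
- collar (a joint): Turn of the lock collar (rad), growing counter-clockwise seen from above. 0 to 0.3: open, arm pointing roughly uphill beside the channel; 1.4: locked, at its fixed stop, arm straight across the outlet (along -y of the chute). Stiff (0.12 N m friction), stays where left; rolling cans push it against the stop, not open.
- wing (a point): Grip point on the collar's vertical axis (x=115, y=84 mm in the chute's frame), 122 mm above the table: middle of an upright aluminium wing 60 mm long, 14 mm thick, 98 to 139 mm above the table, on a round collar 48 mm across. The wing's length is x of this frame, also the way the arm points (108 mm long, 80 to 94 mm above the table); pinch it across y.
- can_a_center (a point): Centre (half-way up) of drink can a: aluminium with white band, 60 mm across, 100 mm long, 0.2 to 0.4 kg, standing on end. Its lid end is necked in to 48 mm over the last 14 mm and has a ring-pull; the other end is plain, full width. One can stands lid up, the other lid down. Frame z lies along the can (vertical at the start).
- can_a_lid (a point): Centre of the lid (necked, ring-pull) end face of can a, on its axis, 50 mm from its centre: above the centre if the can stands lid up, below if lid down.
- can_b_center (a point): Centre (half-way up) of drink can b: aluminium with white band, 60 mm across, 100 mm long, 0.2 to 0.4 kg, standing on end. Its lid end is necked in to 48 mm over the last 14 mm and has a ring-pull; the other end is plain, full width. One can stands lid up, the other lid down. Frame z lies along the can (vertical at the start).
- can_b_lid (a point): Centre of the lid (necked, ring-pull) end face of can b, on its axis, 50 mm from its centre: above the centre if the can stands lid up, below if lid down.
- sauce1: Bystander, loose: red squeeze bottle with white cap, 60 mm across, 170 mm tall; origin at the centre of its underside.
- sauce2: Bystander, loose: second red squeeze bottle, the same size; origin at the centre of its underside.
- tin: Bystander, loose: food tin, 84 mm across, 110 mm tall (not a drink can); origin at the centre of its underside.
- jar: Bystander, loose: amber glass jar, 68 mm across, 70 mm tall; origin at the centre of its underside.
- mug: Bystander, loose: white mug, 80 mm across, 85 mm tall, handle at its +y; origin at the centre of its underside.
Mind the look-alikes: they are no part of the job. What is shaped like the part that bears can_b_center but blue is not meant.

How it is judged (in metres and radians):
On the way:
1. the collar is turned to its stop while both cans are still out of the channel (value of joint collar above 1.3 rad and (horizontal distance between can_a_center and chute above 0.2 m or height (world z) of can_a_center above 0.2 m) and (horizontal distance between can_b_center and chute above 0.2 m or height (world z) of can_b_center above 0.2 m)), for 0.2 s.
At the end, for the whole second after the job is handed in: Collar within 0.1 rad of its stop; both cans released and still in the lower half of the channel (centres at x -10 to 110 mm of the chute frame, 60 to 110 mm above the table), within 0.25 rad of straight across, lid faces on the collar side (y 35 to 65 mm) (value of joint collar above 1.3 rad and x of can_a_center in the frame of chute between -0.01 and 0.11 m and y of can_a_lid in the frame of chute between 0.035 and 0.065 m and z of can_a_center in the frame of chute between 0.06 and 0.11 m and angle between the z axis of each of can_a_center, can_b_center and the y axis of chute, either way round below 0.25 rad and linear speed of each of can_a, can_b below 0.02 m/s and contact force between each of can_a, can_b and the fingers below 0.1 N and x of can_b_center in the frame of chute between -0.01 and 0.11 m and y of can_b_lid in the frame of chute between 0.035 and 0.065 m and z of can_b_center in the frame of chute between 0.06 and 0.11 m); the robot touches nothing.
It fails at once if can a is dropped or thrown (faster than 0.9 m/s while not held) (linear speed of can_a above 0.9 m/s and contact force between can_a and the fingers below 0.1 N).
It fails at once if can b is dropped or thrown (faster than 0.9 m/s while not held) (linear speed of can_b above 0.9 m/s and contact force between can_b and the fingers below 0.1 N).
It fails at once if a bystander (bottles, tin, jar, mug) is shifted by more than 40 mm or tipped over (distance of any of sauce1, sauce2, tin, jar, mug from where it was at the start of the episode above 0.04 m or angle between any of sauce1, sauce2, tin, jar, mug's own z axis and vertical above 0.5 rad).
It also fails if it takes over 72 s, if anything falls off the work surface, if the arm or the gripper's body presses on something with over 40 N, if the wrist force passes 120 N, or if a joint passes its speed limit or range.

## Working session

There is one attempt and no reset: what is moved stays moved. The work goes in short steps, Python scripts to look and compute and a tool call to move; the robot and the scene stay as the last step left them, time stands still between calls to the robot, and variables do not carry over. Pictures are saved under pics/ and viewed, at most 10 in all, crops included, and the job is handed in when it is done.

Besides the shell and the picture viewer there is one more tool, called by a JSON object that holds its "api" and its "payload", one argument or row to a line. drive_tool: Moves the arm, as the interface text tells. Its arguments: {"type":"object","properties":{"moves":{"type":"array","items":{"type":"object","properties":{"delta_pos":{"type":"array","items":{"type":"number"}},"turn":{"type":"number"},"claw":{"type":"number"}}}}},"required":["moves"]}

```bash
mkdir -p pics; ls; cat > h.py <<'E'
import numpy as np, cv2
from station import monitor, cams, ticket
def cap(n):
    c=cams.capture(n); c['f']=200/np.tan(np.radians(c['vertical_fov'])/2); return c
def pts(c):
    z=c['range_z']; v,u=np.mgrid[:400,:640]
    P=np.stack([(u-c['cx'])/c['f']*z,(v-c['cy'])/c['f']*z,z],-1)
    E=np.array(c['extrinsics']); W=P@E[:3,:3].T+E[:3,3]; W[z==0]=np.nan; return W
def save(c,n): cv2.imwrite('pics/'+n+'.png',c['color'][...,::-1])
E
python3 - <<'E'
from h import *
for n in ['scene','side']:
    c=cap(n); save(c,n); np.savez(n,color=c['color'],W=pts(c)); print(np.array(c['extrinsics']).round(3).tolist(),c['f'])
a,b=[cv2.imread(f'pics/{n}.png') for n in('scene','side')]
print(monitor.sense())
E
```

```text
pics
[[0.85, 0.432, -0.301, 0.961], [0.527, -0.704, 0.477, -0.481], [-0.006, -0.564, -0.826, 1.09], [0.0, 0.0, 0.0, 1.0]] 520.4122211991246
[[-0.88, -0.26, 0.397, 0.286], [-0.474, 0.514, -0.715, 0.647], [-0.018, -0.817, -0.576, 0.573], [0.0, 0.0, 0.0, 1.0]] 362.01702412836386
{'time_s': 0.1, 'joints': array([ 9.12495441e+01,  2.20885223e+01,  3.88755271e-01, -2.38968800e-02,
       -6.84112085e+01, -1.48178231e+01]), 'joint_velocities': array([ 0.08167187, -0.05361104,  0.19063974,  0.0251572 ,  0.07480456,
        0.03243997]), 'effort': array([-5.44281665e-04, -3.91691566e+01,  1.87934536e+01,  4.23194915e+00,
        1.33994903e-02, -7.51012794e-05]), 'tcp_pos': array([0.146478  , 0.60705336, 0.22155767]), 'ee_rot': array([[ 9.72054953e-01, -2.34753164e-01, -3.45491363e-04],
       [-2.34753387e-01, -9.72053015e-01, -1.94485323e-03],
       [ 1.20724528e-04,  1.97160948e-03, -9.99998049e-01]]), 'wrist_force': array([0.50082086, 0.18413425, 0.01823182]), 'moment': array([-0.00906331, -0.00750504, -0.01135904]), 'gripper_force': 0.0, 'gripper_width': 1.0008435167216894}
```

View pics/scene.png

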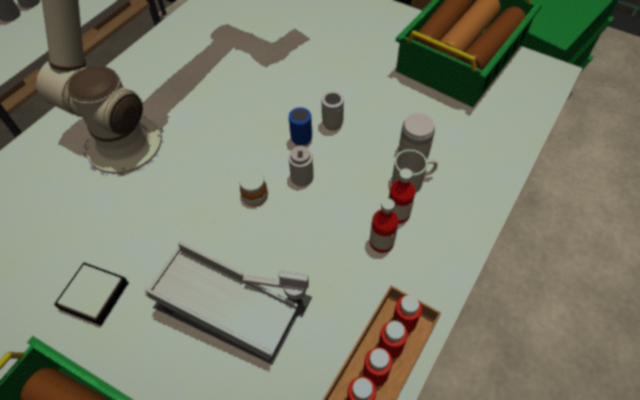

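View pics/side.png

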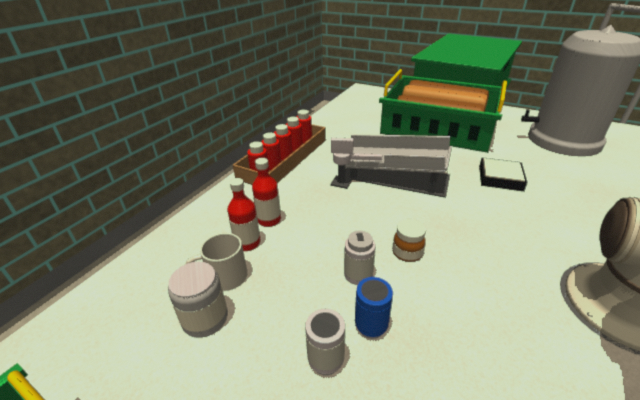

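The scene view shows what could be taken for a drink can:
- White can, lid up with ring-pull: scene (301,165), side (360,257).
- White can, lid down with plain hollow end up: scene (333,110), side (325,340).
- Blue can, the decoy: scene (300,125), side (373,305).
- Food tin, mug and jar: scene (417,135), (409,168) and (253,188).

I choose the two white cans. The chute is at scene (230,300), with the collar and wing at (293,283). I'll measure these now and check the choice in a close crop.

```bash
python3 - <<'E'
from h import *
S={n:np.load(n+'.npz') for n in('scene','side')}
# top-down height map from both clouds, 2mm cells
def blob(n,u,v,r,zlo,zhi):
    W=S[n]['W'][v-r:v+r,u-r:u+r].reshape(-1,3); W=W[(W[:,2]>zlo)&(W[:,2]<zhi)]; return W
for nm,ps,zt in [('lidup',[('scene',301,153),('side',360,240)],.09),('liddown',[('scene',333,98),('side',325,325)],.09),('blue',[('scene',300,117),('side',373,287)],.09),
  ('jar',[('scene',253,183),('side',410,235)],.06),('sauce1',[('scene',385,230),('side',243,220)],.12),('tin',[('scene',418,128),('side',195,285)],.1),('mug',[('scene',409,165),('side',222,255)],.075)]:
    for n,u,v in ps:
        W=blob(n,u,v,16 if n=='scene' else 24,zt,.2)
        if len(W): 
            (c,r)=cv2.minEnclosingCircle(W[:,:2].astype(np.float32)*1000); print(nm,n,len(W),np.round(c,0),round(r,1),W[:,2].max().round(4),W[:,2].min().round(3))
W=S['scene']['W'];t=W[200:240,300:360].reshape(-1,3);print('table z',np.nanmedian(t[:,2]))
H=np.zeros((600,600),np.float32)
for n in S:
    P=S[n]['W'].reshape(-1,3);P=P[~np.isnan(P[:,0])];P=P[(P[:,2]>.01)&(P[:,2]<.25)]
    print(n,P.min(0),P.max(0))
c=S['scene']['color'];d=S['side']['color']
cv2.imwrite('pics/c1.png',np.hstack([cv2.resize(c[235:365,140:320],(400,289)),cv2.resize(d[120:200,320:460],(400,289))])[...,::-1])
a=cv2.resize(c[85:195,270:360],(368,450)); b=cv2.resize(d[220:380,300:420],(338,450)); cv2.imwrite('pics/c2.png',np.hstack([a,b])[...,::-1])
for n,box in (('scene',(235,365,140,320)),('side',(120,200,320,460))):
    P=S[n]['W'][box[0]:box[1],box[2]:box[3]].reshape(-1,3)
    for lo,hi in((.03,.045),(.05,.075),(.08,.1),(.1,.13),(.13,.16)):
        Q=P[(P[:,2]>lo)&(P[:,2]<hi)]; 
        if len(Q)>5:
            r=cv2.minAreaRect(Q[:,:2].astype(np.float32)*1000); print(n,lo,hi,len(Q),np.round(r[0]),np.round(r[1]),round(r[2],1))
E
```

```text
lidup scene 272 [477. 160.] 26.1 0.1055 0.09
lidup side 430 [474. 161.] 24.6 0.1046 0.09
liddown scene 336 [448. 358.] 32.3 0.1058 0.09
liddown side 1235 [444. 360.] 30.4 0.104 0.09
blue scene 358 [408. 265.] 31.7 0.105 0.09
blue side 976 [403. 265.] 30.8 0.1042 0.09
jar scene 428 [407.  50.] 32.1 0.0748 0.06
jar side 516 [403.  50.] 30.4 0.0744 0.06
sauce1 scene 147 [747.  96.] 20.0 0.147 0.12
sauce1 side 189 [736. 192.] 21.0 0.1419 0.12
tin scene 631 [685. 386.] 41.4 0.1151 0.1
tin side 1483 [680. 390.] 40.5 0.1137 0.1
mug scene 342 [721. 250.] 78.4 0.1737 0.075
mug side 777 [692. 317.] 73.1 0.1126 0.075
table z -0.00032330152442139326
scene [-0.74085683 -0.60537718  0.01000811] [0.9407525  0.99636067 0.24991387]
side [-0.31448769 -2.48186574  0.01000553] [1.97518317 0.64663106 0.24999903]
scene 0.03 0.045 650 [ 582. -271.] [298. 130.] 34.9
scene 0.05 0.075 4647 [ 545. -217.] [289. 156.] 7.1
scene 0.08 0.1 1537 [ 544. -222.] [304. 149.] 7.6
scene 0.1 0.13 774 [ 551. -224.] [309. 140.] 13.5
scene 0.13 0.16 223 [ 658. -134.] [61. 16.] 23.2
side 0.03 0.045 446 [ 593. -320.] [456. 349.] 15.5
side 0.05 0.075 1703 [ 587. -318.] [449. 357.] 18.1
side 0.08 0.1 1485 [ 544. -303.] [296. 368.] 5.4
side 0.1 0.13 804 [ 545. -218.] [312. 145.] 15.8
side 0.13 0.16 120 [ 652. -131.] [58. 13.] 20.0
```

View pics/c1.png

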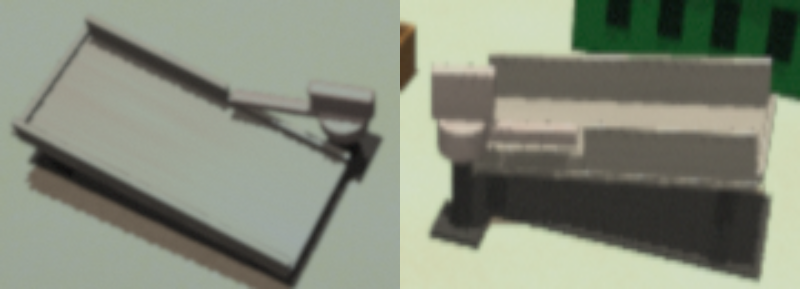

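View pics/c2.png

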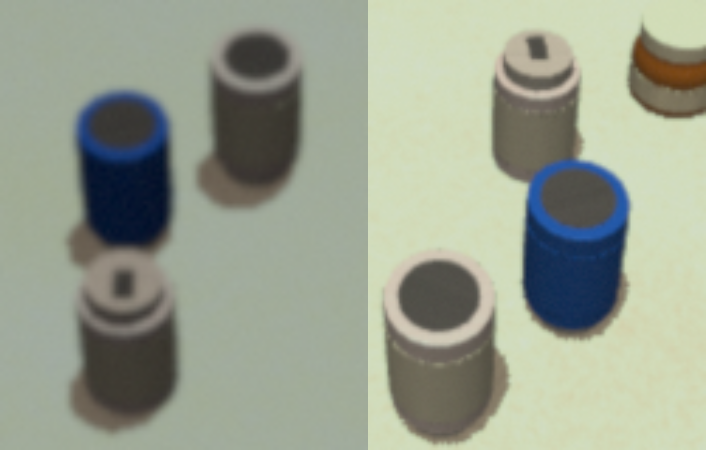

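The crop confirms the choice. The ring-pull can is lid up at crop (125,285), the hollow-topped white can is lid down at (255,55), and the blue can is the decoy. The first crop shows the collar arm open, pointing uphill. Next I'll fit the chute and wing more accurately.

```bash
python3 - <<'E'
from h import *
S={n:np.load(n+'.npz')['W'].reshape(-1,3) for n in('scene','side')}
for n,P in S.items():
    P=P[~np.isnan(P[:,0])]
    psi=np.radians(7.3); o=None; wing=np.array([.655,-.132])
    w=P[(P[:,2]>.132)&(P[:,2]<.15)&(np.hypot(*(P[:,:2]-wing).T)<.05)]
    r=cv2.minAreaRect(w[:,:2].astype(np.float32)*1000); ax=np.linalg.svd(w[:,:2]-w[:,:2].mean(0))[2][0]
    wing=np.array(r[0])/1000
    print(n,'wing',np.round(r[0],1),np.round(r[1],1),'dir',np.degrees(np.arctan2(ax[1],ax[0]))%180,len(w))
    for it in range(6):
        R=np.array([[np.cos(psi),-np.sin(psi)],[np.sin(psi),np.cos(psi)]])
        if o is None: o=wing-R@[.115,.084]
        L=(P[:,:2]-o)@R; fl=.060-.1405*L[:,0]; h=P[:,2]-fl
        m=(abs(h-.040)<.006)&(L[:,0]>-.15)&(L[:,0]<.11)
        d=0;cs=[]
        for s in(-1,1):
            q=m&(abs(L[:,1]-s*.059)<.012)&((s<0)|(L[:,0]<-.01))
            k,c=np.polyfit(L[q,0],L[q,1],1); cs.append((s,q.sum(),k,c)); 
        k=np.average([x[2] for x in cs],weights=[x[1]*(1 if x[0]>0 else 4) for x in cs]); psi+=np.arctan(k)
        o=o+R@[0,np.mean([x[3] for x in cs])]
    print('psi',np.degrees(psi),'o',o,[(a,b,round(k,4),round(c,4)) for a,b,k,c in cs])
    f=(abs(L[:,1])<.05)&(abs(h)<.012)&(abs(L[:,0]+.02)<.15); print('floor x range',np.percentile(L[f,0],[.2,99.8]), 'floor h',np.median(h[f]))
    e=(abs(L[:,1])<.064)&(abs(h-.02)<.03)&(abs(L[:,0]+.02)<.17); print('all x range',np.percentile(L[e,0],[.3,99.7]), 'wing in chute',(wing-o)@R)
E
```

```text
scene wing [ 657.6 -134.5] [60.6 15.8] dir 21.527685191560227 211
psi 6.981334949590553 o [ 0.55411033 -0.23172256] [(-1, np.int64(460), np.float64(0.0), np.float64(-0.0588)), (1, np.int64(218), np.float64(-0.0001), np.float64(0.0588))]
floor x range [-0.15838086  0.1277929 ] floor h -0.0005241765245951463
all x range [-0.15758417  0.12812585] wing in chute [0.11453458 0.08396777]
side wing [ 652.5 -131.5] [58.3 13.4] dir 21.996115493712836 102
psi 6.92766566405597 o [ 0.54912835 -0.22951085] [(-1, np.int64(290), np.float64(-0.0006), np.float64(-0.0591)), (1, np.int64(208), np.float64(0.0035), np.float64(0.0591))]
floor x range [-0.15790608  0.12005306] floor h 0.0014810890847360217
all x range [-0.15723087  0.12687451] wing in chute [0.11445102 0.08484989]
```

{"api": "drive_tool", "payload": {
  "moves": [
    {"delta_pos": [42, 37.5, 0], "claw": 1},
    {"delta_pos": [42, 37.5, 0]},
    {"delta_pos": [42, 37.5, 0]},
    {"delta_pos": [42, 37.5, 0]},
    {"delta_pos": [42, 37.5, 0]},
    {"delta_pos": [42, 37.5, 0]},
    {"delta_pos": [42, 37.5, 0]},
    {"delta_pos": [42, 37.5, 0]},
    {"delta_pos": [42, 37.5, 0]},
    {"delta_pos": [42, 37.5, 0]},
    {"delta_pos": [42, 37.5, 0]},
    {"delta_pos": [42, 37.5, 0]}
  ]
}}

```text
invalid input
```

{"api": "drive_tool", "payload": {
  "moves": [
    {"delta_pos": [41, 38, 0]},
    {"delta_pos": [41, 38, 0]},
    {"delta_pos": [41, 38, 0]},
    {"delta_pos": [41, 37, 0]},
    {"turn": 0.18},
    {"turn": 0.18},
    {"turn": 0.18},
    {"turn": 0.18},
    {"turn": 0.18},
    {"turn": 0.18},
    {"turn": 0.18},
    {"turn": 0.18}
  ]
}}

```text
invalid input
```

{"api": "drive_tool", "payload": {
  "moves": [
    {"turn": 0.18},
    {"turn": 0.18},
    {"turn": 0.18},
    {"turn": 0.18},
    {"turn": 0.18},
    {"turn": 0.184},
    {}
  ]
}}

```text
invalid input
```

```bash
cat >> h.py <<'E'
def st():
    s=monitor.sense(); R=s['ee_rot']; p=s['tcp_pos']
    print('t',round(s['time_s'],2),'tcp',p.round(4),'phi',np.degrees(np.arctan2(R[1,0],R[0,0])).round(2),'tilt',R[:2,2].round(4),'j',s['joints'].round(1),'F',s['wrist_force'].round(1),'M',s['moment'].round(2),'w',round(s['gripper_width'],3),'gf',round(s['gripper_force'],1)); return p,R
def go(*t):
    p,R=st(); print('delta tool mm',(R.T@(np.array(t)-p)*1000).round(1))
E
python3 -c "
from h import *
go(.655,-.133,.103)"
```

```text
t 0.1 tcp [0.1465 0.6071 0.2216] phi -13.58 tilt [-0.0003 -0.0019] j [ 91.2  22.1   0.4  -0.  -68.4 -14.8] F [0.5 0.2 0. ] M [-0.01 -0.01 -0.01] w 1.001 gf 0.0
delta tool mm [668.  599.8 119.8]
```

All fields are probably required in each row.

{"api": "drive_tool", "payload": {
  "moves": [
    {"delta_pos": [42, 37.5, 0], "turn": 0, "claw": 1},
    {"delta_pos": [42, 37.5, 0], "turn": 0, "claw": 1},
    {"delta_pos": [42, 37.5, 0], "turn": 0, "claw": 1},
    {"delta_pos": [42, 37.5, 0], "turn": 0, "claw": 1},
    {"delta_pos": [42, 37.5, 0], "turn": 0, "claw": 1},
    {"delta_pos": [42, 37.5, 0], "turn": 0, "claw": 1},
    {"delta_pos": [42, 37.5, 0], "turn": 0, "claw": 1},
    {"delta_pos": [42, 37.5, 0], "turn": 0, "claw": 1},
    {"delta_pos": [42, 37.5, 0], "turn": 0, "claw": 1},
    {"delta_pos": [42, 37.5, 0], "turn": 0, "claw": 1},
    {"delta_pos": [42, 37.5, 0], "turn": 0, "claw": 1},
    {"delta_pos": [42, 37.5, 0], "turn": 0, "claw": 1}
  ]
}}

```text
time_s: 1.6
tcp_pos: [0.5316, 0.0502, 0.2223]
ee_rot: [[0.972, -0.235, -0.0], [-0.235, -0.972, 0.0], [-0.0, 0.0, -1.0]]
wrist_force: [0.1, 1.2, 0.4]
gripper_width: 1.001
gripper_force: 0.0
```

{"api": "drive_tool", "payload": {
  "moves": [
    {"delta_pos": [41, 38, 0], "turn": 0, "claw": 1},
    {"delta_pos": [41, 38, 0], "turn": 0, "claw": 1},
    {"delta_pos": [41, 38, 0], "turn": 0, "claw": 1},
    {"delta_pos": [41, 37, 0], "turn": 0, "claw": 1},
    {"delta_pos": [0, 0, 0], "turn": 0.18, "claw": 1},
    {"delta_pos": [0, 0, 0], "turn": 0.18, "claw": 1},
    {"delta_pos": [0, 0, 0], "turn": 0.18, "claw": 1},
    {"delta_pos": [0, 0, 0], "turn": 0.18, "claw": 1},
    {"delta_pos": [0, 0, 0], "turn": 0.18, "claw": 1},
    {"delta_pos": [0, 0, 0], "turn": 0.18, "claw": 1},
    {"delta_pos": [0, 0, 0], "turn": 0.18, "claw": 1},
    {"delta_pos": [0, 0, 0], "turn": 0.18, "claw": 1}
  ]
}}

```text
time_s: 3.1
tcp_pos: [0.6546, -0.1333, 0.2218]
ee_rot: [[-0.112, -0.994, -0.001], [-0.994, 0.112, 0.0], [-0.0, 0.001, -1.0]]
wrist_force: [0.1, 0.4, -0.4]
gripper_width: 1.003
gripper_force: 0.0
```

{"api": "drive_tool", "payload": {
  "moves": [
    {"delta_pos": [0, 0, 0], "turn": 0.18, "claw": 1},
    {"delta_pos": [0, 0, 0], "turn": 0.18, "claw": 1},
    {"delta_pos": [0, 0, 0], "turn": 0.18, "claw": 1},
    {"delta_pos": [0, 0, 0], "turn": 0.18, "claw": 1},
    {"delta_pos": [0, 0, 0], "turn": 0.18, "claw": 1},
    {"delta_pos": [0, 0, 0], "turn": 0.184, "claw": 1},
    {"delta_pos": [0, 0, 0], "turn": 0, "claw": 1}
  ]
}}

```text
time_s: 3.98
tcp_pos: [0.6547, -0.1333, 0.2219]
ee_rot: [[-0.928, -0.374, -0.001], [-0.374, 0.928, 0.0], [0.001, 0.001, -1.0]]
wrist_force: [0.5, 0.9, -0.7]
gripper_width: 0.999
gripper_force: 0.0
```

```bash
python3 -c "
from h import *
go(.655,-.133,.103)"
```

```text
t 3.98 tcp [ 0.6547 -0.1333  0.2219] phi -158.06 tilt [-0.0012  0.0001] j [  2.3  26.3   7.2  -0.  -70.9 -70.4] F [ 0.5  0.9 -0.7] M [ 0.05 -0.08  0.01] w 0.999 gf 0.0
delta tool mm [-6.000e-01  1.000e-01  1.189e+02]
```

{"api": "drive_tool", "payload": {
  "moves": [
    {"delta_pos": [0, 0, 30], "turn": 0, "claw": 1},
    {"delta_pos": [0, 0, 30], "turn": 0, "claw": 1},
    {"delta_pos": [0, 0, 30], "turn": 0, "claw": 1},
    {"delta_pos": [0, 0, 28], "turn": 0, "claw": 1},
    {"delta_pos": [0, 0, 0], "turn": 0, "claw": 0},
    {"delta_pos": [0, 0, 0], "turn": 0, "claw": 0},
    {"delta_pos": [0, 0, 0], "turn": 0, "claw": 0},
    {"delta_pos": [0, 0, 0], "turn": 0, "claw": 0},
    {"delta_pos": [0, 0, 0], "turn": 0, "claw": 0},
    {"delta_pos": [0, 0, 0], "turn": 0, "claw": 0},
    {"delta_pos": [0, 0, 0], "turn": 0, "claw": 0}
  ]
}}

```text
time_s: 5.35
tcp_pos: [0.655, -0.1334, 0.1046]
ee_rot: [[-0.928, -0.372, 0.0], [-0.372, 0.928, 0.0], [-0.0, 0.0, -1.0]]
wrist_force: [-0.3, 1.1, 0.1]
gripper_width: 0.285
gripper_force: 0.0
```

{"api": "drive_tool", "payload": {
  "moves": [
    {"delta_pos": [0, 0, 0], "turn": 0, "claw": 0},
    {"delta_pos": [0, 0, 0], "turn": 0, "claw": 0},
    {"delta_pos": [0, 0, 0], "turn": 0, "claw": 0},
    {"delta_pos": [0, 0, 0], "turn": 0, "claw": 0},
    {"delta_pos": [0, 0, 0], "turn": -0.1, "claw": 0},
    {"delta_pos": [0, 0, 0], "turn": -0.1, "claw": 0},
    {"delta_pos": [0, 0, 0], "turn": -0.15, "claw": 0},
    {"delta_pos": [0, 0, 0], "turn": -0.15, "claw": 0},
    {"delta_pos": [0, 0, 0], "turn": -0.15, "claw": 0},
    {"delta_pos": [0, 0, 0], "turn": -0.15, "claw": 0},
    {"delta_pos": [0, 0, 0], "turn": -0.15, "claw": 0},
    {"delta_pos": [0, 0, 0], "turn": -0.15, "claw": 0}
  ]
}}

```text
time_s: 6.85
tcp_pos: [0.6565, -0.1359, 0.1045]
ee_rot: [[-0.086, -0.996, 0.003], [-0.996, 0.086, -0.003], [0.003, -0.004, -1.0]]
wrist_force: [4.5, -7.2, -4.3]
gripper_width: 0.156
gripper_force: 30.0
```

{"api": "drive_tool", "payload": {
  "moves": [
    {"delta_pos": [0, 0, 0], "turn": -0.1, "claw": 0},
    {"delta_pos": [0, 0, 0], "turn": -0.06, "claw": 0},
    {"delta_pos": [0, 0, 0], "turn": -0.04, "claw": 0},
    {"delta_pos": [0, 0, 0], "turn": -0.03, "claw": 0},
    {"delta_pos": [0, 0, 0], "turn": 0, "claw": 0},
    {"delta_pos": [0, 0, 0], "turn": 0, "claw": 0}
  ]
}}

```text
time_s: 7.6
tcp_pos: [0.6568, -0.1359, 0.1045]
ee_rot: [[0.137, -0.991, 0.004], [-0.991, -0.137, -0.003], [0.003, -0.004, -1.0]]
wrist_force: [4.7, -7.9, -3.9]
gripper_width: 0.158
gripper_force: 30.2
```

```bash
python3 -c "
from h import *
st()"
```

```text
t 7.6 tcp [ 0.6568 -0.1359  0.1045] phi -82.13 tilt [ 0.004  -0.0025] j [  2.2  31.7  -1.5   0.2 -56.6   5.6] F [ 4.7 -7.9 -3.9] M [-2.2  -1.37 -0.49] w 0.158 gf 30.2
```

{"api": "drive_tool", "payload": {
  "moves": [
    {"delta_pos": [0, 0, 0], "turn": 0, "claw": 1},
    {"delta_pos": [0, 0, 0], "turn": 0, "claw": 1},
    {"delta_pos": [0, 0, 0], "turn": 0, "claw": 1},
    {"delta_pos": [0, 0, -20], "turn": 0, "claw": 1},
    {"delta_pos": [0, 0, -50], "turn": 0, "claw": 1},
    {"delta_pos": [0, 0, -50], "turn": 0, "claw": 1},
    {"delta_pos": [-52.5, 22.7, 0], "turn": 0, "claw": 1},
    {"delta_pos": [-52.5, 22.7, 0], "turn": 0, "claw": 1},
    {"delta_pos": [-52.5, 22.7, 0], "turn": 0, "claw": 1},
    {"delta_pos": [-52.5, 22.7, 0], "turn": 0, "claw": 1},
    {"delta_pos": [-52.5, 22.7, 0], "turn": 0, "claw": 1},
    {"delta_pos": [-52.5, 22.7, 0], "turn": 0, "claw": 1}
  ]
}}

```text
time_s: 9.1
tcp_pos: [0.4748, 0.1611, 0.2249]
ee_rot: [[0.14, -0.99, 0.001], [-0.99, -0.14, 0.001], [-0.0, -0.001, -1.0]]
wrist_force: [0.3, 0.8, 0.5]
gripper_width: 0.998
gripper_force: 0.0
```

{"api": "drive_tool", "payload": {
  "moves": [
    {"delta_pos": [0, 0, 0], "turn": 0.171, "claw": 1},
    {"delta_pos": [0, 0, 0], "turn": 0.171, "claw": 1},
    {"delta_pos": [0, 0, 0], "turn": 0.171, "claw": 1},
    {"delta_pos": [0, 0, 0], "turn": 0.171, "claw": 1},
    {"delta_pos": [0, 0, 0], "turn": 0.171, "claw": 1},
    {"delta_pos": [0, 0, 0], "turn": 0.171, "claw": 1},
    {"delta_pos": [0, 0, 0], "turn": 0.171, "claw": 1},
    {"delta_pos": [0, 0, 0], "turn": 0.171, "claw": 1},
    {"delta_pos": [0, 0, 0], "turn": 0.171, "claw": 1},
    {"delta_pos": [0, 0, 0], "turn": 0.171, "claw": 1},
    {"delta_pos": [0, 0, 0], "turn": 0, "claw": 1}
  ]
}}

```text
time_s: 10.48
tcp_pos: [0.4759, 0.1597, 0.2247]
ee_rot: [[-1.0, -0.003, 0.0], [-0.003, 1.0, 0.0], [-0.0, 0.0, -1.0]]
wrist_force: [-0.3, -0.4, -0.4]
gripper_width: 1.002
gripper_force: 0.0
```

```bash
python3 - <<'E'
from h import *
go(.477,.160,.053)
for n in('scene','side'):
    c=cap(n); W=pts(c).reshape(-1,3); 
    for k,wing in (('scene',[.6575,-.1345]),('side',[.6525,-.1315])):
        if k!=n: continue
        w=W[(W[:,2]>.132)&(W[:,2]<.15)&(np.hypot(*(W[:,:2]-wing).T)<.05)]
        ax=np.linalg.svd(w[:,:2]-w[:,:2].mean(0))[2][0]; r=cv2.minAreaRect(w[:,:2].astype(np.float32)*1000)
        print(n,r[0],r[1],np.degrees(np.arctan2(ax[1],ax[0]))%180)
c=cap('wrist'); W=pts(c).reshape(-1,3)
q=W[(W[:,2]>.092)&(W[:,2]<.11)&(np.hypot(*(W[:,:2]-[.477,.16]).T)<.05)]
if len(q): print('wrist lid',cv2.minEnclosingCircle(q[:,:2].astype(np.float32)*1000),len(q))
q=W[(W[:,2]>.075)&(W[:,2]<.09)&(np.hypot(*(W[:,:2]-[.477,.16]).T)<.05)]
if len(q): print('wrist shoulder',cv2.minEnclosingCircle(q[:,:2].astype(np.float32)*1000),len(q))
E
```

```text
t 10.47 tcp [0.4759 0.1597 0.2247] phi -179.81 tilt [0.0001 0.0002] j [  37.1    9.9  -16.2   -0.   -63.8 -126.9] F [-0.3 -0.4 -0.4] M [ 0.03 -0.16 -0.01] w 1.002 gf 0.0
delta tool mm [ -1.1   0.3 171.7]
scene (657.8388061523438, -134.57334899902344) (13.973258018493652, 58.465614318847656) 97.38127345032504
side (0.0, 0.0) (0.0, 0.0) 0.0
wrist lid ((475.0943908691406, 158.92193603515625), 23.981739044189453) 2148
wrist shoulder ((475.0184631347656, 158.93089294433594), 29.92584991455078) 900<stdin>:8: RuntimeWarning: Mean of empty slice.
  ret = um.true_divide(
```

{"api": "drive_tool", "payload": {
  "moves": [
    {"delta_pos": [0, -0.8, 50], "turn": 0, "claw": 1},
    {"delta_pos": [0, 0, 50], "turn": 0, "claw": 1},
    {"delta_pos": [0, 0, 40], "turn": 0, "claw": 1},
    {"delta_pos": [0, 0, 31], "turn": 0, "claw": 1},
    {"delta_pos": [0, 0, 0], "turn": 0, "claw": 0},
    {"delta_pos": [0, 0, 0], "turn": 0, "claw": 0},
    {"delta_pos": [0, 0, 0], "turn": 0, "claw": 0},
    {"delta_pos": [0, 0, 0], "turn": 0, "claw": 0},
    {"delta_pos": [0, 0, 0], "turn": 0, "claw": 0}
  ]
}}

```text
time_s: 11.75
tcp_pos: [0.4771, 0.1595, 0.055]
ee_rot: [[-1.0, -0.001, 0.003], [-0.001, 1.0, 0.002], [-0.003, 0.002, -1.0]]
wrist_force: [-0.8, 1.4, 6.8]
gripper_width: 0.682
gripper_force: 30.0
```

{"api": "drive_tool", "payload": {
  "moves": [
    {"delta_pos": [-12, 0, -3], "turn": 0, "claw": 0},
    {"delta_pos": [-12, 0, -1.5], "turn": 0, "claw": 0},
    {"delta_pos": [-12.5, 0, 0], "turn": 0, "claw": 0},
    {"delta_pos": [-12, 0, 2], "turn": 0, "claw": 0},
    {"delta_pos": [0, 0, 0], "turn": 0, "claw": 0}
  ]
}}

```text
time_s: 12.38
tcp_pos: [0.5254, 0.1586, 0.0554]
ee_rot: [[-1.0, 0.0, -0.001], [0.0, 1.0, -0.0], [0.001, -0.0, -1.0]]
wrist_force: [-0.6, 0.1, -2.7]
gripper_width: 0.68
gripper_force: 30.0
```

```bash
python3 - <<'E'
from h import *
st(); c=cap('side'); d=cap('scene')
cv2.imwrite('pics/t1.png',np.hstack([cv2.resize(c['color'][160:340,240:440],(400,360)),cv2.resize(d['color'][60:210,240:400],(384,360))])[...,::-1])
E
```

```text
t 12.38 tcp [0.5254 0.1586 0.0554] phi 179.99 tilt [-0.0006 -0.0004] j [  33.7   25.1  -22.3   -0.   -42.7 -123.7] F [-0.6  0.1 -2.7] M [ 0.02 -0.11 -0.03] w 0.68 gf 30.0
```

View pics/t1.png

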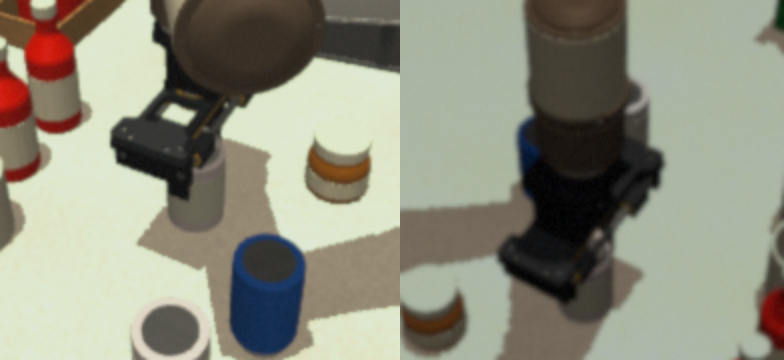

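The picture shows the can still upright in the pads, at side crop (195,190). It slid across the table instead of tipping, so the pads hold it firmly against rotation. I'll tip it in the grip against the outside of the chute's fixed side wall instead. That also puts the lid on the right side.

{"api": "drive_tool", "payload": {
  "moves": [
    {"delta_pos": [0, 0, -40], "turn": 0, "claw": 0},
    {"delta_pos": [0, 0, -55], "turn": 0, "claw": 0},
    {"delta_pos": [0, 0, -55], "turn": 0, "claw": 0},
    {"delta_pos": [0, 0, -55], "turn": 0, "claw": 0},
    {"delta_pos": [4, -40, 0], "turn": 0, "claw": 0},
    {"delta_pos": [5, -54, 0], "turn": 0, "claw": 0},
    {"delta_pos": [5, -54, 0], "turn": 0, "claw": 0},
    {"delta_pos": [5, -54, 0], "turn": 0, "claw": 0},
    {"delta_pos": [5, -54, 0], "turn": 0, "claw": 0},
    {"delta_pos": [5, -54, 0], "turn": 0, "claw": 0},
    {"delta_pos": [5, -54, 0], "turn": 0, "claw": 0},
    {"delta_pos": [5, -54, 0], "turn": 0, "claw": 0}
  ]
}}

```text
time_s: 13.98
tcp_pos: [0.4849, -0.2604, 0.2609]
ee_rot: [[-1.0, -0.001, -0.0], [-0.001, 1.0, 0.001], [0.0, 0.001, -1.0]]
wrist_force: [1.6, -0.2, -3.3]
gripper_width: 0.688
gripper_force: 30.0
```

{"api": "drive_tool", "payload": {
  "moves": [
    {"delta_pos": [5, -54, 0], "turn": 0, "claw": 0},
    {"delta_pos": [0, -36, 0], "turn": 0, "claw": 0},
    {"delta_pos": [0, 0, 0], "turn": -0.169, "claw": 0},
    {"delta_pos": [0, 0, 0], "turn": -0.169, "claw": 0},
    {"delta_pos": [0, 0, 0], "turn": -0.169, "claw": 0},
    {"delta_pos": [0, 0, 0], "turn": -0.169, "claw": 0},
    {"delta_pos": [0, 0, 0], "turn": -0.169, "claw": 0},
    {"delta_pos": [0, 0, 0], "turn": -0.169, "claw": 0},
    {"delta_pos": [0, 0, 0], "turn": -0.169, "claw": 0},
    {"delta_pos": [0, 0, 0], "turn": -0.169, "claw": 0},
    {"delta_pos": [0, 0, 0], "turn": -0.169, "claw": 0},
    {"delta_pos": [0, 0, 0], "turn": -0.169, "claw": 0}
  ]
}}

```text
time_s: 15.48
tcp_pos: [0.4803, -0.3485, 0.2605]
ee_rot: [[0.125, -0.992, -0.001], [-0.992, -0.125, 0.001], [-0.001, 0.001, -1.0]]
wrist_force: [-0.3, 0.4, -2.9]
gripper_width: 0.681
gripper_force: 30.0
```

```bash
python3 - <<'E'
from h import *
go(.4815,-.349,.143)
c=cap('wrist'); save(c,'w1'); W=pts(c).reshape(-1,3); W=W[~np.isnan(W[:,0])]
psi=np.radians(6.95); R=np.array([[np.cos(psi),-np.sin(psi)],[np.sin(psi),np.cos(psi)]])
L=(W[:,:2]-[.553,-.2325])@R; h=W[:,2]-(.06-.1405*L[:,0])
q=(abs(h-.04)<.006)&(abs(L[:,0]+.02)<.13)&(abs(L[:,1]+.059)<.012); print(q.sum())
if q.sum()>20: print('wall -y: lo/hi',np.percentile(L[q,1],[5,50,95]),np.polyfit(L[q,0],L[q,1],1))
q=(abs(h-.04)<.006)&(L[:,0]>-.15)&(L[:,0]<-.02)&(abs(L[:,1]-.059)<.012); print(q.sum())
if q.sum()>20: print('wall +y',np.percentile(L[q,1],[5,50,95]))
E
```

```text
t 15.47 tcp [ 0.4803 -0.3485  0.2605] phi -82.79 tilt [-0.0012  0.0011] j [-20.4  17.7  -0.5  -0.  -71.9  27.6] F [-0.3  0.4 -2.9] M [ 0.11 -0.04  0.02] w 0.681 gf 30.0
delta tool mm [  0.7  -1.2 117.5]
986
wall -y: lo/hi [-0.06232939 -0.06076948 -0.05681885] [ 0.00424497 -0.06033914]
115
wall +y [0.0552569  0.0566813  0.06121957]
```

View pics/w1.png

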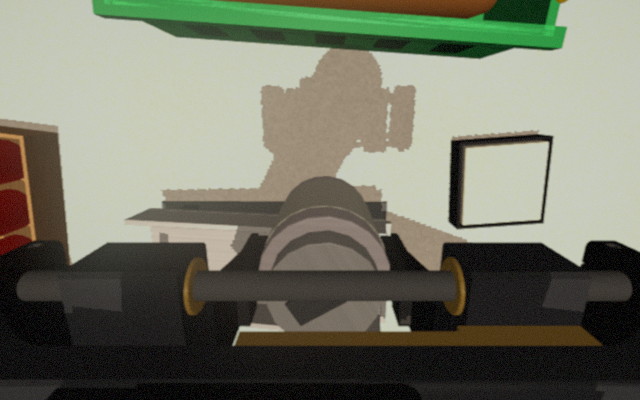

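The wrist view shows the can upright in the grip with its lid at (325,270), and the chute's side wall just beyond it at row 210. I'll lower it outside the wall and tip it over.

{"api": "drive_tool", "payload": {
  "moves": [
    {"delta_pos": [0, 0, 40], "turn": 0, "claw": 0},
    {"delta_pos": [0, 0, 40], "turn": 0, "claw": 0},
    {"delta_pos": [0, 0, 37], "turn": 0, "claw": 0},
    {"delta_pos": [0, 0, 0], "turn": 0, "claw": 0},
    {"delta_pos": [-7, 0, 0], "turn": 0, "claw": 0},
    {"delta_pos": [-6, 0, 0], "turn": 0, "claw": 0},
    {"delta_pos": [-8, 0, 0], "turn": 0, "claw": 0},
    {"delta_pos": [-8, 0, 0], "turn": 0, "claw": 0},
    {"delta_pos": [-8, 0, 0], "turn": 0, "claw": 0},
    {"delta_pos": [0, 0, 0], "turn": 0, "claw": 0}
  ]
}}

```text
time_s: 16.77
tcp_pos: [0.4795, -0.3152, 0.1487]
ee_rot: [[0.122, -0.992, 0.009], [-0.992, -0.122, -0.008], [0.009, -0.008, -1.0]]
wrist_force: [0.8, -7.5, 3.9]
gripper_width: 0.684
gripper_force: 30.0
```

```bash
python3 - <<'E'
from h import *
st()
c=cap('side'); d=cap('scene')
cv2.imwrite('pics/t2.png',np.hstack([cv2.resize(c['color'][60:200,320:480],(400,350)),cv2.resize(d['color'][220:360,100:260],(400,350))])[...,::-1])
E
```

```text
t 16.77 tcp [ 0.4795 -0.3152  0.1487] phi -82.99 tilt [ 0.0087 -0.0079] j [-17.   20.4 -13.6   0.4 -55.4  23.8] F [ 0.8 -7.5  3.9] M [-2.19 -0.02 -0.03] w 0.684 gf 30.0
```

View pics/t2.png

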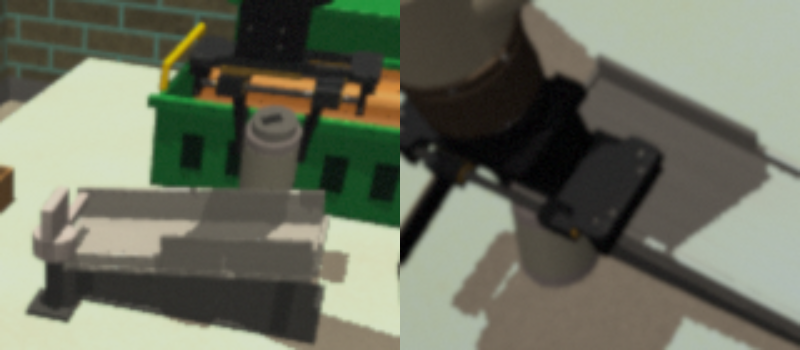

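The can is tipping about the wall with its lid leaning toward the collar side, at side crop (275,125). I'll continue the arc.

{"api": "drive_tool", "payload": {
  "moves": [
    {"delta_pos": [-7, 0, 0], "turn": 0, "claw": 0},
    {"delta_pos": [-7, 0, 0], "turn": 0, "claw": 0},
    {"delta_pos": [-5, 0, 2.5], "turn": 0, "claw": 0},
    {"delta_pos": [-5, 0, 2.5], "turn": 0, "claw": 0},
    {"delta_pos": [-8, 0, 3], "turn": 0, "claw": 0},
    {"delta_pos": [-8, 0, 3], "turn": 0, "claw": 0},
    {"delta_pos": [-3, 0, 5], "turn": 0, "claw": 0},
    {"delta_pos": [-3, 0, 5], "turn": 0, "claw": 0},
    {"delta_pos": [0, 0, 0], "turn": 0, "claw": 0}
  ]
}}

```text
time_s: 18.0
tcp_pos: [0.4743, -0.2664, 0.1262]
ee_rot: [[0.122, -0.993, 0.008], [-0.993, -0.122, -0.002], [0.003, -0.008, -1.0]]
wrist_force: [2.0, 4.2, 7.3]
gripper_width: 0.671
gripper_force: 30.0
```

```bash
cat >> h.py <<'E'
psi=np.radians(6.95); RC=np.array([[np.cos(psi),-np.sin(psi)],[np.sin(psi),np.cos(psi)]]); OC=np.array([.553,-.234])
def chute(W): return np.c_[(W[:,:2]-OC)@RC, W[:,2]]
def lid(tz):
    # near-planar lid seen from the side cam: points around the lid, chute coords
    p,R=st(); print('tcp chute',chute(p[None])[0].round(4))
    c=cap('side'); L=chute(pts(c).reshape(-1,3)); return c,L[~np.isnan(L[:,0])]
E
python3 - <<'E'
from h import *
c,L=lid(0); np.save('L',L)
g=chute(monitor.sense()['tcp_pos'][None])[0]
q=(abs(L[:,0]-g[0])<.027)&(L[:,1]>g[1]+.012)&(L[:,1]<g[1]+.045)&(abs(L[:,2]-g[2]-.019)<.035)
Q=L[q]; print(len(Q)); 
for a in np.arange(-.03,.031,.01):
    m=abs(Q[:,2]-g[2]-.019-a)<.005
    if m.sum()>3: print(round(a,2),m.sum(),np.percentile(Q[m,1]-g[1],[10,50,90]).round(4))
cv2.imwrite('pics/t3.png',cv2.resize(c['color'][80:200,320:480],(640,480))[...,::-1])
E
```

```text
t 18.0 tcp [ 0.4743 -0.2664  0.1262] phi -83.0 tilt [ 0.008 -0.002] j [-12.2  19.3 -19.    0.  -51.2  19.2] F [2.  4.2 7.3] M [ 1.   -0.68  0.12] w 0.671 gf 30.0
tcp chute [-0.082  -0.0226  0.1262]
292
-0.02 10 [0.0126 0.0144 0.0169]
-0.01 39 [0.0136 0.0254 0.0277]
0.0 66 [0.0213 0.0248 0.0268]
0.01 71 [0.0207 0.0232 0.025 ]
0.02 69 [0.0183 0.0208 0.0235]
0.03 37 [0.0145 0.0189 0.0217]
```

View pics/t3.png

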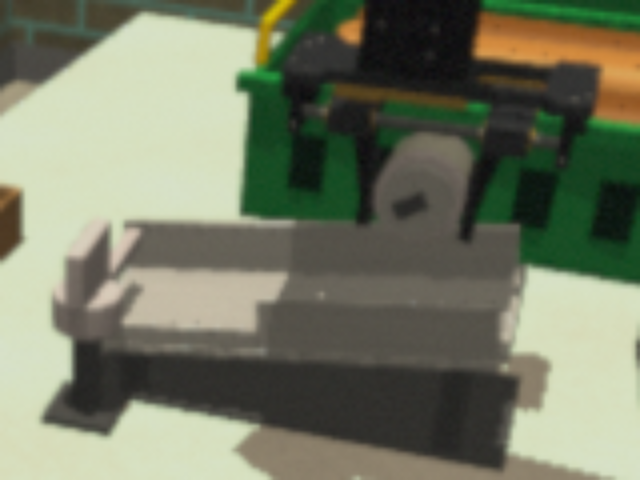

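The lid with its ring-pull is at (410,207), facing the collar side and tilted up by about 10°. I'll press a little further down, then lift it over and into the channel.

{"api": "drive_tool", "payload": {
  "moves": [
    {"delta_pos": [0, 0, 5], "turn": 0, "claw": 0},
    {"delta_pos": [0, 0, 4], "turn": 0, "claw": 0},
    {"delta_pos": [0, 0, 0], "turn": 0, "claw": 0},
    {"delta_pos": [0, 0, -15], "turn": 0, "claw": 0},
    {"delta_pos": [0, 0, -15], "turn": 0, "claw": 0},
    {"delta_pos": [-15, 0, 0], "turn": 0, "claw": 0},
    {"delta_pos": [-15, 0, 0], "turn": 0, "claw": 0},
    {"delta_pos": [-13, 0, 0], "turn": 0, "claw": 0},
    {"delta_pos": [0, 0, 0], "turn": 0, "claw": 0}
  ]
}}

```text
time_s: 19.18
tcp_pos: [0.4656, -0.223, 0.1438]
ee_rot: [[0.122, -0.993, -0.001], [-0.993, -0.122, 0.0], [-0.0, 0.001, -1.0]]
wrist_force: [0.5, -0.1, -3.4]
gripper_width: 0.679
gripper_force: 30.0
```

```bash
cat >> h.py <<'E'
def tilt(lo=.012,hi=.045):
    c,L=lid(0); g=chute(monitor.sense()['tcp_pos'][None])[0]; z=g[2]+.019
    Q=L[(abs(L[:,0]-g[0])<.025)&(L[:,1]>g[1]+lo)&(L[:,1]<g[1]+hi)&(abs(L[:,2]-z)<.035)]
    for a in np.arange(-.03,.031,.01):
        m=abs(Q[:,2]-z-a)<.005
        if m.sum()>3: print(round(a,2),m.sum(),np.percentile(Q[m,1],[10,50,90]).round(4))
E
python3 -c "
from h import *
tilt()"
```

```text
t 19.18 tcp [ 0.4656 -0.223   0.1438] phi -83.02 tilt [-0.0009  0.0002] j [ -7.6  15.8 -21.1  -0.  -53.1  14.5] F [ 0.5 -0.1 -3.4] M [ 0.21 -0.08 -0.01] w 0.679 gf 30.0
tcp chute [-0.0855  0.0215  0.1438]
-0.02 6 [0.0391 0.0446 0.0463]
-0.01 45 [0.0443 0.0461 0.0476]
0.0 63 [0.0441 0.0463 0.0486]
0.01 78 [0.0428 0.0453 0.0483]
0.02 70 [0.0422 0.0447 0.0465]
0.03 49 [0.0336 0.0408 0.0464]
```

{"api": "drive_tool", "payload": {
  "moves": [
    {"delta_pos": [0, 0, 18], "turn": 0, "claw": 0},
    {"delta_pos": [0, 0, 16], "turn": 0, "claw": 0},
    {"delta_pos": [0, 0, 10], "turn": 0, "claw": 0},
    {"delta_pos": [0, 0, 6], "turn": 0, "claw": 0},
    {"delta_pos": [0, 0, 5], "turn": 0, "claw": 0},
    {"delta_pos": [0, 0, 0], "turn": 0, "claw": 0}
  ]
}}

```text
time_s: 19.98
tcp_pos: [0.4665, -0.2243, 0.0892]
ee_rot: [[0.12, -0.993, 0.001], [-0.993, -0.12, -0.0], [0.001, -0.001, -1.0]]
wrist_force: [0.9, 2.2, -0.9]
gripper_width: 0.668
gripper_force: 30.1
```

{"api": "drive_tool", "payload": {
  "moves": [
    {"delta_pos": [0, 0, 1], "turn": 0, "claw": 0.75},
    {"delta_pos": [0, 0, 0], "turn": 0, "claw": 0.75},
    {"delta_pos": [0, 0, 0], "turn": 0, "claw": 0.85},
    {"delta_pos": [0, 0, 0], "turn": 0, "claw": 1},
    {"delta_pos": [0, 0, 0], "turn": 0, "claw": 1},
    {"delta_pos": [0, 0, -10], "turn": 0, "claw": 1},
    {"delta_pos": [0, 0, -10], "turn": 0, "claw": 1},
    {"delta_pos": [0, 0, -30], "turn": 0, "claw": 1},
    {"delta_pos": [0, 0, -50], "turn": 0, "claw": 1},
    {"delta_pos": [0, 0, -40], "turn": 0, "claw": 1},
    {"delta_pos": [0, 0, 0], "turn": 0, "claw": 1}
  ]
}}

```text
time_s: 21.35
tcp_pos: [0.468, -0.2247, 0.2327]
ee_rot: [[0.12, -0.993, 0.009], [-0.993, -0.12, -0.002], [0.003, -0.009, -1.0]]
wrist_force: [-0.9, -0.7, -0.9]
gripper_width: 1.001
gripper_force: 0.0
```

```bash
python3 - <<'E'
from h import *
p,R=st()
c=cap('scene'); d=cap('side')
cv2.imwrite('pics/t4.png',np.hstack([cv2.resize(c['color'][220:360,140:320],(400,311)),cv2.resize(d['color'][110:200,320:460],(400,311))])[...,::-1])
for k in (c,d):
    L=chute(pts(k).reshape(-1,3)); h=L[:,2]-(.06-.1405*L[:,0]); q=(h>.05)&(h<.07)&(L[:,0]>-.12)&(L[:,0]<.095)&(abs(L[:,1])<.053)
    if q.sum(): print(q.sum(),L[q].min(0).round(3),L[q].max(0).round(3),np.median(L[q],0).round(3))
E
```

```text
t 21.35 tcp [ 0.468  -0.2247  0.2327] phi -83.1 tilt [ 0.0092 -0.0022] j [ -7.7  11.  -13.7   0.1 -64.8  14.6] F [-0.9 -0.7 -0.9] M [ 0.13 -0.02  0.01] w 1.001 gf 0.0
603 [-0.055 -0.053  0.11 ] [0.008 0.047 0.136] [-0.018  0.007  0.124]
266 [-0.05  -0.026  0.11 ] [0.011 0.048 0.136] [-0.026  0.026  0.124]
```

View pics/t4.png

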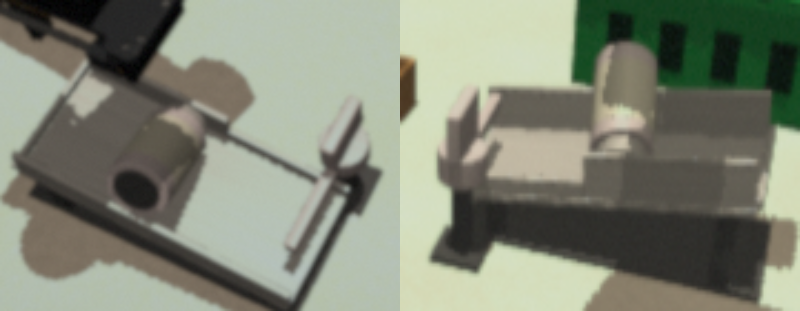

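The first can lies across the channel and is still rolling down, at scene crop (160,165), with its plain end away from the collar. Now I'll fetch the second can.

{"api": "drive_tool", "payload": {
  "moves": [
    {"delta_pos": [-40, -3, 0], "turn": 0, "claw": 1},
    {"delta_pos": [-59, -5, 0], "turn": 0, "claw": 1},
    {"delta_pos": [-59, -5, 0], "turn": 0, "claw": 1},
    {"delta_pos": [-59, -5, 0], "turn": 0, "claw": 1},
    {"delta_pos": [-59, -5, 0], "turn": 0, "claw": 1},
    {"delta_pos": [-59, -5, 0], "turn": 0, "claw": 1},
    {"delta_pos": [-59, -5, 0], "turn": 0, "claw": 1},
    {"delta_pos": [-59, -5, 0], "turn": 0, "claw": 1},
    {"delta_pos": [-59, -5, 0], "turn": 0, "claw": 1},
    {"delta_pos": [-40, -3, 0], "turn": 0, "claw": 1},
    {"delta_pos": [-30, -2, 0], "turn": 0, "claw": 1},
    {"delta_pos": [0, 0, 0], "turn": 0, "claw": 1}
  ]
}}

```text
time_s: 22.95
tcp_pos: [0.443, 0.3605, 0.2258]
ee_rot: [[0.122, -0.993, -0.003], [-0.993, -0.122, -0.003], [0.003, 0.003, -1.0]]
wrist_force: [-0.7, 0.5, 0.4]
gripper_width: 1.001
gripper_force: 0.0
```

```bash
python3 - <<'E'
from h import *
c=cap('wrist'); W=pts(c).reshape(-1,3)
q=W[(W[:,2]>.085)&(W[:,2]<.11)&(np.hypot(*(W[:,:2]-[.446,.358]).T)<.05)]
(x,y),r=cv2.minEnclosingCircle(q[:,:2].astype(np.float32)); print(x,y,r,len(q))
go(x,y,.055)
for k in (cap('scene'),cap('side')):
    L=chute(pts(k).reshape(-1,3)); h=L[:,2]-(.06-.1405*L[:,0]); q=(h>.045)&(h<.07)&(L[:,0]>-.12)&(L[:,0]<.1)&(abs(L[:,1])<.053)
    if q.sum(): print(q.sum(),L[q].min(0).round(3),L[q].max(0).round(3),np.median(L[q],0).round(3))
E
```

```text
0.4471670687198639 0.3578902781009674 0.03011554293334484 3379
t 23.0 tcp [0.4431 0.3593 0.2262] phi -83.06 tilt [-0.0026 -0.0031] j [ 55.3  16.7  -6.9  -0.  -66.6 -48.3] F [ 0.5 -0.   0.9] M [ 0.08  0.03 -0.04] w 0.999 gf 0.0
delta tool mm [  1.4  -4.4 171.2]
721 [-0.027 -0.052  0.101] [0.043 0.052 0.131] [0.012 0.009 0.118]
314 [-0.032 -0.028  0.103] [0.033 0.051 0.132] [-0.007  0.029  0.119]
```

{"api": "drive_tool", "payload": {
  "moves": [
    {"delta_pos": [1.4, -4.4, 50], "turn": 0, "claw": 1},
    {"delta_pos": [0, 0, 50], "turn": 0, "claw": 1},
    {"delta_pos": [0, 0, 40], "turn": 0, "claw": 1},
    {"delta_pos": [0, 0, 30], "turn": 0, "claw": 1},
    {"delta_pos": [0, 0, 0], "turn": 0, "claw": 0},
    {"delta_pos": [0, 0, 0], "turn": 0, "claw": 0},
    {"delta_pos": [0, 0, 0], "turn": 0, "claw": 0},
    {"delta_pos": [0, 0, 0], "turn": 0, "claw": 0},
    {"delta_pos": [0, 0, 0], "turn": 0, "claw": 0},
    {"delta_pos": [0, 0, -40], "turn": 0, "claw": 0},
    {"delta_pos": [0, 0, -55], "turn": 0, "claw": 0},
    {"delta_pos": [0, 0, -55], "turn": 0, "claw": 0}
  ]
}}

```text
time_s: 24.6
tcp_pos: [0.4479, 0.358, 0.2087]
ee_rot: [[0.12, -0.993, -0.001], [-0.993, -0.12, -0.001], [0.001, 0.002, -1.0]]
wrist_force: [-0.5, 0.8, -3.1]
gripper_width: 0.681
gripper_force: 29.9
```

```bash
cat >> h.py <<'E'
def incan():
  for k in (cap('scene'),cap('side')):
    L=chute(pts(k).reshape(-1,3)); h=L[:,2]-(.06-.1405*L[:,0]); q=(h>.045)&(h<.07)&(L[:,0]>-.12)&(L[:,0]<.11)&(abs(L[:,1])<.053)&(L[:,2]<.14)
    if q.sum()>20:
        P=L[q]; print(q.sum(),P.min(0).round(3),P.max(0).round(3),'center',((P.min(0)+P.max(0))/2).round(3),'skew k',np.polyfit(P[:,1],P[:,0],1)[0].round(3))
E
python3 -c "
from h import *
st();incan()"
```

```text
t 24.6 tcp [0.4479 0.358  0.2087] phi -83.14 tilt [-0.0014 -0.0011] j [ 54.8  17.7  -8.1  -0.  -64.3 -47.9] F [-0.5  0.8 -3.1] M [ 0.26 -0.17 -0.  ] w 0.681 gf 29.9
700 [-0.027 -0.053  0.09 ] [0.11  0.052 0.132] center [ 0.041 -0.     0.111] skew k -0.12
314 [-0.032 -0.022  0.103] [0.033 0.052 0.132] center [0.001 0.015 0.118] skew k 0.101
```

```bash
python3 - <<'E'
from h import *
st()
for k in (cap('scene'),cap('side')):
    L=chute(pts(k).reshape(-1,3)); fl=.06-.1405*L[:,0]; h=L[:,2]-fl
    for y in np.arange(-.055,.06,.01):
        q=(abs(L[:,1]-y)<.005)&(h>.044)&(h<.075)&(abs(L[:,0])<.085)
        if q.sum()>4: P=L[q]; i=h[q]>h[q].max()-.004; print(round(y,3),q.sum(),'x',P[:,0].min().round(3),P[:,0].max().round(3),'ridge x',P[i,0].mean().round(3),'hmax',h[q].max().round(3))
    print()
d=cap('scene'); cv2.imwrite('pics/t5.png',cv2.resize(d['color'][235:355,140:310],(680,480),interpolation=cv2.INTER_CUBIC)[...,::-1])
E
```

```text
t 24.7 tcp [0.4513 0.3613 0.2152] phi -83.05 tilt [0.0103 0.0106] j [ 54.8  17.4  -7.7   0.1 -64.1 -47.9] F [ 0.9  1.4 -2.3] M [ 0.26 -0.13  0.02] w 0.685 gf 29.9
-0.055 27 x -0.079 0.078 ridge x -0.001 hmax 0.056
-0.045 193 x -0.014 0.038 ridge x -0.008 hmax 0.075
-0.035 118 x -0.013 0.042 ridge x 0.02 hmax 0.075
-0.025 21 x -0.019 0.042 ridge x 0.03 hmax 0.075
-0.015 36 x -0.017 0.04 ridge x 0.023 hmax 0.075
-0.005 46 x -0.023 0.037 ridge x 0.017 hmax 0.075
0.005 91 x -0.025 0.035 ridge x 0.01 hmax 0.075
0.015 113 x -0.025 0.032 ridge x 0.006 hmax 0.075
0.025 108 x -0.028 0.03 ridge x 0.005 hmax 0.07
0.035 97 x -0.026 0.027 ridge x 0.004 hmax 0.066
0.045 61 x -0.023 0.022 ridge x -0.001 hmax 0.06
0.055 14 x -0.013 0.008 ridge x -0.005 hmax 0.048

-0.015 14 x -0.027 0.035 ridge x 0.004 hmax 0.075
-0.005 27 x -0.029 0.032 ridge x 0.005 hmax 0.075
0.005 41 x -0.03 0.031 ridge x 0.005 hmax 0.074
0.015 65 x -0.03 0.029 ridge x 0.006 hmax 0.075
0.025 73 x -0.032 0.026 ridge x 0.003 hmax 0.071
0.035 74 x -0.031 0.021 ridge x -0.001 hmax 0.066
0.045 73 x -0.025 0.019 ridge x -0.0 hmax 0.062
0.055 22 x -0.021 0.011 ridge x -0.007 hmax 0.058
```

View pics/t5.png

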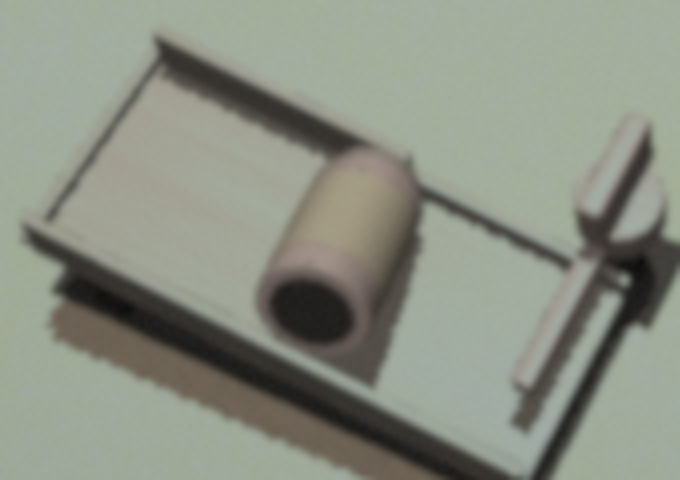

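The picture shows the first can jammed part-way, skewed and with its plain end raised, centred at about (340,260). My off-centre release let the plain end swing downhill. I'll stand the second can back on its spot and free the first by regripping it at its centre.

{"api": "drive_tool", "payload": {
  "moves": [
    {"delta_pos": [0, 0, 0], "turn": 0, "claw": 0},
    {"delta_pos": [0, 0, 45], "turn": 0, "claw": 0},
    {"delta_pos": [0, 0, 45], "turn": 0, "claw": 0},
    {"delta_pos": [0, 0, 35], "turn": 0, "claw": 0},
    {"delta_pos": [0, 0, 18], "turn": 0, "claw": 0},
    {"delta_pos": [0, 0, 6], "turn": 0, "claw": 0},
    {"delta_pos": [0, 0, 0], "turn": 0, "claw": 0}
  ]
}}

```text
time_s: 25.72
tcp_pos: [0.4469, 0.3568, 0.059]
ee_rot: [[0.12, -0.993, -0.004], [-0.993, -0.12, -0.005], [0.005, 0.004, -1.0]]
wrist_force: [-5.3, -2.9, 6.4]
gripper_width: 0.685
gripper_force: 30.0
```

{"api": "drive_tool", "payload": {
  "moves": [
    {"delta_pos": [0, 0, 0], "turn": 0, "claw": 1},
    {"delta_pos": [0, 0, 0], "turn": 0, "claw": 1},
    {"delta_pos": [0, 0, 0], "turn": 0, "claw": 1},
    {"delta_pos": [0, 0, -40], "turn": 0, "claw": 1},
    {"delta_pos": [0, 0, -60], "turn": 0, "claw": 1},
    {"delta_pos": [0, 0, -60], "turn": 0, "claw": 1},
    {"delta_pos": [60, -4, -10], "turn": 0, "claw": 1},
    {"delta_pos": [60, -4, 0], "turn": 0, "claw": 1},
    {"delta_pos": [60, -4, 0], "turn": 0, "claw": 1},
    {"delta_pos": [60, -4, 0], "turn": 0, "claw": 1},
    {"delta_pos": [60, -4, 0], "turn": 0, "claw": 1},
    {"delta_pos": [60, -4, 0], "turn": 0, "claw": 1}
  ]
}}

```text
time_s: 27.22
tcp_pos: [0.5158, 0.0021, 0.2293]
ee_rot: [[0.12, -0.993, 0.001], [-0.993, -0.12, 0.0], [0.0, -0.001, -1.0]]
wrist_force: [1.4, -0.1, -0.2]
gripper_width: 0.999
gripper_force: 0.0
```

{"api": "drive_tool", "payload": {
  "moves": [
    {"delta_pos": [60, -4, 0], "turn": 0, "claw": 1},
    {"delta_pos": [60, -4, 0], "turn": 0, "claw": 1},
    {"delta_pos": [60, -4, 0], "turn": 0, "claw": 1},
    {"delta_pos": [58, -4, 0], "turn": 0, "claw": 1},
    {"delta_pos": [0, 0, 0], "turn": 0, "claw": 1},
    {"delta_pos": [0, 0, 0], "turn": 0, "claw": 1}
  ]
}}

```text
time_s: 27.98
tcp_pos: [0.5596, -0.2305, 0.2286]
ee_rot: [[0.119, -0.993, -0.001], [-0.993, -0.119, 0.0], [-0.0, 0.001, -1.0]]
wrist_force: [-0.0, 0.8, -1.0]
gripper_width: 1.002
gripper_force: 0.0
```

```bash
python3 - <<'E'
from h import *
p,R=st(); print(chute(p[None]))
L=chute(pts(cap('wrist')).reshape(-1,3)); fl=.06-.1405*L[:,0]; h=L[:,2]-fl
for y in np.arange(-.07,.07,.01):
    q=(abs(L[:,1]-y)<.005)&(h>.044)&(h<.105)&(abs(L[:,0]-.01)<.06)&(L[:,2]<.16)
    if q.sum()>10: P=L[q]; print(round(y,3),q.sum(),'x',P[:,0].min().round(3),P[:,0].max().round(3),'hmax',h[q].max().round(3),'x@max',P[h[q]>h[q].max()-.003,0].mean().round(3))
E
```

```text
t 27.98 tcp [ 0.5596 -0.2305  0.2286] phi -83.17 tilt [-0.0007  0.0003] j [ -7.1  19.9  -1.9  -0.  -68.2  13.9] F [-0.   0.8 -1. ] M [ 0.18 -0.02 -0.  ] w 1.002 gf 0.0
[[0.00693283 0.00268238 0.22859734]]
-0.05 575 x -0.016 0.033 hmax 0.07 x@max -0.011
-0.04 1066 x -0.018 0.041 hmax 0.087 x@max -0.004
-0.03 1085 x -0.022 0.041 hmax 0.095 x@max 0.013
-0.02 828 x -0.024 0.039 hmax 0.094 x@max 0.015
-0.01 775 x -0.026 0.036 hmax 0.088 x@max 0.013
0.0 705 x -0.029 0.034 hmax 0.084 x@max 0.011
0.01 628 x -0.03 0.032 hmax 0.079 x@max 0.008
0.02 576 x -0.03 0.029 hmax 0.074 x@max 0.005
0.03 497 x -0.029 0.027 hmax 0.068 x@max 0.002
0.04 369 x -0.029 0.021 hmax 0.063 x@max -0.0
0.05 124 x -0.019 0.018 hmax 0.057 x@max -0.001
0.06 12 x -0.012 0.002 hmax 0.045 x@max -0.005
```

The first can's plain end is riding on top of the wall (pitch about 26°, yaw about 12°). I'll grip it near its centre, aligned with its yaw, and lift.

{"api": "drive_tool", "payload": {
  "moves": [
    {"delta_pos": [0, 4, 0], "turn": -0.1, "claw": 1},
    {"delta_pos": [0, 0, 0], "turn": -0.1, "claw": 1},
    {"delta_pos": [0, 0, 50], "turn": 0, "claw": 1},
    {"delta_pos": [0, 0, 50], "turn": 0, "claw": 1},
    {"delta_pos": [0, 0, 36], "turn": 0, "claw": 1},
    {"delta_pos": [0, 0, 0], "turn": 0, "claw": 0},
    {"delta_pos": [0, 0, 0], "turn": 0, "claw": 0},
    {"delta_pos": [0, 0, 0], "turn": 0, "claw": 0},
    {"delta_pos": [0, 0, 0], "turn": 0, "claw": 0},
    {"delta_pos": [0, 0, 0], "turn": 0, "claw": 0},
    {"delta_pos": [0, 0, 0], "turn": 0, "claw": 0}
  ]
}}

```text
time_s: 29.4
tcp_pos: [0.5562, -0.2313, 0.0944]
ee_rot: [[0.315, -0.949, 0.001], [-0.949, -0.315, -0.001], [0.001, -0.001, -1.0]]
wrist_force: [-2.6, -0.6, 5.3]
gripper_width: 0.689
gripper_force: 29.6
```

{"api": "drive_tool", "payload": {
  "moves": [
    {"delta_pos": [0, 0, -30], "turn": 0, "claw": 0},
    {"delta_pos": [0, 0, -40], "turn": 0, "claw": 0},
    {"delta_pos": [0, 0, 0], "turn": 0.1, "claw": 0},
    {"delta_pos": [0, 0, 0], "turn": 0.1, "claw": 0},
    {"delta_pos": [-14, 44, 0], "turn": 0, "claw": 0},
    {"delta_pos": [-14, 44, 0], "turn": 0, "claw": 0},
    {"delta_pos": [0, 0, 0], "turn": 0, "claw": 0},
    {"delta_pos": [0, 0, 0], "turn": 0, "claw": 0}
  ]
}}

```text
time_s: 30.4
tcp_pos: [0.4656, -0.2135, 0.163]
ee_rot: [[0.12, -0.993, 0.001], [-0.993, -0.12, 0.0], [-0.0, -0.001, -1.0]]
wrist_force: [-0.1, -0.3, -2.4]
gripper_width: 0.685
gripper_force: 29.7
```

```bash
cat >> h.py <<'E'
def held():
    p,R=st(); g=chute(p[None])[0]; print('tcp chute',g.round(4))
    L=chute(pts(cap('side')).reshape(-1,3)); z=g[2]+.019
    Q=L[(abs(L[:,0]-g[0])<.028)&(L[:,1]>g[1]+.015)&(L[:,1]<g[1]+.07)&(abs(L[:,2]-z)<.06)&(L[:,2]>.125)]
    for a in np.arange(-.05,.061,.01):
        m=abs(Q[:,2]-z-a)<.005
        if m.sum()>3: print('dz',round(a,2),m.sum(),'dy',np.percentile(Q[m,1]-g[1],[10,50,90]).round(4),'x-gx',(Q[m,0].mean()-g[0]).round(3))
E
python3 -c "
from h import *
held()"
```

```text
t 30.4 tcp [ 0.4656 -0.2135  0.163 ] phi -83.13 tilt [0.0012 0.0003] j [ -6.5  14.2 -20.3  -0.  -55.5  13.4] F [-0.1 -0.3 -2.4] M [ 0.04 -0.12  0.04] w 0.685 gf 29.7
tcp chute [-0.0843  0.031   0.163 ]
dz -0.05 17 dy [0.0364 0.0393 0.041 ] x-gx -0.005
dz -0.04 49 dy [0.0397 0.0426 0.045 ] x-gx -0.006
dz -0.03 62 dy [0.0443 0.0471 0.0496] x-gx -0.002
dz -0.02 77 dy [0.038  0.0508 0.0536] x-gx -0.003
dz -0.01 112 dy [0.0389 0.0473 0.0557] x-gx -0.002
dz 0.0 123 dy [0.0254 0.0399 0.0458] x-gx -0.004
dz 0.01 111 dy [0.0175 0.0259 0.0353] x-gx -0.003
dz 0.02 12 dy [0.0152 0.0167 0.0206] x-gx -0.005
```

{"api": "drive_tool", "payload": {
  "moves": [
    {"delta_pos": [0, 0, 15], "turn": 0, "claw": 0},
    {"delta_pos": [0, 0, 5], "turn": 0, "claw": 0},
    {"delta_pos": [0, 0, 4], "turn": 0, "claw": 0},
    {"delta_pos": [0, 0, 4], "turn": 0, "claw": 0},
    {"delta_pos": [0, 0, 4], "turn": 0, "claw": 0},
    {"delta_pos": [0, 0, 4], "turn": 0, "claw": 0},
    {"delta_pos": [0, 0, 0], "turn": 0, "claw": 0}
  ]
}}

```text
time_s: 31.32
tcp_pos: [0.467, -0.2177, 0.1308]
ee_rot: [[0.123, -0.992, 0.004], [-0.992, -0.123, -0.008], [0.008, -0.003, -1.0]]
wrist_force: [-3.6, -12.5, 12.7]
gripper_width: 0.684
gripper_force: 30.0
```

```bash
python3 -c "
from h import *
held()"
```

```text
t 31.32 tcp [ 0.467  -0.2177  0.1308] phi -82.93 tilt [ 0.004  -0.0079] j [ -6.7  16.4 -22.8   0.5 -50.6  13.4] F [ -3.6 -12.5  12.7] M [-3.68  1.24  0.18] w 0.684 gf 30.0
tcp chute [-0.0834  0.0266  0.1308]
dz -0.02 70 dy [0.0457 0.0481 0.0499] x-gx -0.003
dz -0.01 75 dy [0.0363 0.0492 0.0514] x-gx -0.002
dz 0.0 93 dy [0.0345 0.0488 0.0512] x-gx -0.002
dz 0.01 127 dy [0.0232 0.0376 0.0512] x-gx -0.004
dz 0.02 70 dy [0.017  0.0266 0.037 ] x-gx -0.003
```

{"api": "drive_tool", "payload": {
  "moves": [
    {"delta_pos": [0, 0, 3], "turn": 0, "claw": 0},
    {"delta_pos": [0, 0, 0], "turn": 0, "claw": 0},
    {"delta_pos": [0, 0, -20], "turn": 0, "claw": 0},
    {"delta_pos": [0, 0, -18], "turn": 0, "claw": 0},
    {"delta_pos": [15, -30, 0], "turn": 0, "claw": 0},
    {"delta_pos": [16, -45, 0], "turn": 0, "claw": 0},
    {"delta_pos": [0, -44, 0], "turn": 0, "claw": 0},
    {"delta_pos": [0, 0, 0], "turn": 0, "claw": 0},
    {"delta_pos": [0, 0, 0], "turn": 0, "claw": 0}
  ]
}}

```text
time_s: 32.5
tcp_pos: [0.586, -0.2298, 0.1606]
ee_rot: [[0.119, -0.993, -0.003], [-0.993, -0.119, 0.001], [-0.001, 0.003, -1.0]]
wrist_force: [-0.3, -0.5, -2.2]
gripper_width: 0.683
gripper_force: 30.0
```

```bash
python3 -c "
from h import *
held()"
```

```text
t 32.5 tcp [ 0.586  -0.2298  0.1606] phi -83.14 tilt [-0.0028  0.001 ] j [ -6.7  25.2  -3.8  -0.  -61.2  13.6] F [-0.3 -0.5 -2.2] M [ 0.1  -0.03  0.01] w 0.683 gf 30.0
tcp chute [0.0332 0.0002 0.1606]
dz -0.03 40 dy [0.0433 0.046  0.0476] x-gx -0.004
dz -0.02 58 dy [0.0441 0.0465 0.0485] x-gx -0.005
dz -0.01 69 dy [0.0396 0.048  0.0502] x-gx -0.004
dz 0.0 88 dy [0.0341 0.0475 0.0504] x-gx -0.004
dz 0.01 112 dy [0.0224 0.0361 0.0494] x-gx -0.005
dz 0.02 50 dy [0.0168 0.0262 0.036 ] x-gx -0.003
```

{"api": "drive_tool", "payload": {
  "moves": [
    {"delta_pos": [0, 0, 40], "turn": 0, "claw": 0},
    {"delta_pos": [0, 0, 25], "turn": 0, "claw": 0},
    {"delta_pos": [0, 0, 12], "turn": 0, "claw": 0},
    {"delta_pos": [0, 0, 5], "turn": 0, "claw": 0},
    {"delta_pos": [0, 0, 3], "turn": 0, "claw": 0},
    {"delta_pos": [0, 0, 2], "turn": 0, "claw": 0},
    {"delta_pos": [0, 0, 0], "turn": 0, "claw": 0}
  ]
}}

```text
time_s: 33.42
tcp_pos: [0.5879, -0.2304, 0.0857]
ee_rot: [[0.124, -0.992, 0.006], [-0.992, -0.124, -0.004], [0.005, -0.005, -1.0]]
wrist_force: [-11.0, 10.6, 35.6]
gripper_width: 0.682
gripper_force: 30.0
```

```bash
python3 - <<'E'
from h import *
p,R=st(); g=chute(p[None])[0]; print(g)
for n in('side','scene'):
    L=chute(pts(cap(n)).reshape(-1,3)); h=L[:,2]-(.06-.1405*L[:,0])
    Q=L[(abs(L[:,0]-g[0])<.026)&(abs(L[:,1])>.025)&(abs(L[:,1])<.075)&(h>.004)&(L[:,2]<.15)]
    for y in np.arange(-.07,.075,.01):
        m=abs(Q[:,1]-y)<.005
        if m.sum()>3: print(n,round(y,3),m.sum(),'z',np.percentile(Q[m,2],[3,50,97]).round(3),'x',np.percentile(Q[m,0],[3,97]).round(3), 'z near ridge',Q[m&(abs(Q[:,0]-g[0])<.012),2].max(initial=0).round(3))
E
```

```text
t 33.42 tcp [ 0.5879 -0.2304  0.0857] phi -82.89 tilt [ 0.0059 -0.0038] j [ -6.6  29.4  -8.9   0.2 -51.4  13.6] F [-11.   10.6  35.6] M [2.95 3.7  0.09] w 0.682 gf 30.0
[ 0.0351205  -0.00061304  0.08572112]
side -0.03 8 z [0.133 0.138 0.149] x [0.015 0.059] z near ridge 0.149
side 0.03 65 z [0.077 0.113 0.12 ] x [0.01 0.06] z near ridge 0.121
side 0.04 143 z [0.062 0.1   0.115] x [0.01  0.055] z near ridge 0.118
side 0.05 127 z [0.076 0.091 0.11 ] x [0.012 0.052] z near ridge 0.113
side 0.06 77 z [0.057 0.067 0.096] x [0.01 0.06] z near ridge 0.099
side 0.07 27 z [0.058 0.068 0.075] x [0.01 0.05] z near ridge 0.074
scene -0.06 164 z [0.061 0.089 0.1  ] x [0.011 0.059] z near ridge 0.103
scene -0.05 181 z [0.093 0.11  0.12 ] x [0.012 0.059] z near ridge 0.121
scene -0.04 190 z [0.118 0.127 0.138] x [0.011 0.059] z near ridge 0.14
scene -0.03 142 z [0.135 0.142 0.149] x [0.013 0.059] z near ridge 0.15
```

The can's plain end caught the wall again. The side camera reads about 4 mm too far toward +y, so the can really sat about 6 mm too far toward −y. I'll lift, level it again on the low collar-side wall here, and shift.

{"api": "drive_tool", "payload": {
  "moves": [
    {"delta_pos": [0, 0, -20], "turn": 0, "claw": 0},
    {"delta_pos": [0, 0, -30], "turn": 0, "claw": 0},
    {"delta_pos": [-16, 0, 0], "turn": 0, "claw": 0},
    {"delta_pos": [-15, 0, 0], "turn": 0, "claw": 0},
    {"delta_pos": [0, 0, 15], "turn": 0, "claw": 0},
    {"delta_pos": [0, 0, 8], "turn": 0, "claw": 0},
    {"delta_pos": [0, 0, 5], "turn": 0, "claw": 0},
    {"delta_pos": [0, 0, 5], "turn": 0, "claw": 0},
    {"delta_pos": [0, 0, 5], "turn": 0, "claw": 0},
    {"delta_pos": [0, 0, 3], "turn": 0, "claw": 0},
    {"delta_pos": [0, 0, 0], "turn": 0, "claw": 0}
  ]
}}

```text
time_s: 34.9
tcp_pos: [0.5859, -0.2029, 0.0874]
ee_rot: [[0.122, -0.993, 0.006], [-0.993, -0.122, -0.006], [0.006, -0.005, -1.0]]
wrist_force: [0.8, -8.3, 10.0]
gripper_width: 0.68
gripper_force: 30.0
```

```bash
sed -i 's/&(L\[:,2\]>.125)//' h.py; python3 -c "
from h import *
held()"
```

```text
t 34.9 tcp [ 0.5859 -0.2029  0.0874] phi -83.02 tilt [ 0.0058 -0.0057] j [ -4.   28.3 -10.6   0.4 -50.7  10.7] F [ 0.8 -8.3 10. ] M [-2.06 -0.16  0.11] w 0.68 gf 30.0
tcp chute [0.0364 0.0269 0.0874]
dz -0.05 58 dy [0.0362 0.0372 0.0395] x-gx 0.001
dz -0.04 50 dy [0.0356 0.0376 0.0393] x-gx -0.001
dz -0.03 37 dy [0.0354 0.0462 0.0482] x-gx -0.008
dz -0.02 50 dy [0.0456 0.0484 0.0506] x-gx -0.006
dz -0.01 68 dy [0.0361 0.0501 0.0523] x-gx -0.002
dz 0.0 64 dy [0.0376 0.0509 0.0529] x-gx -0.004
dz 0.01 109 dy [0.0286 0.0419 0.054 ] x-gx -0.005
dz 0.02 101 dy [0.0181 0.029  0.0404] x-gx -0.004
```

{"api": "drive_tool", "payload": {
  "moves": [
    {"delta_pos": [0, 0, 4], "turn": 0, "claw": 0},
    {"delta_pos": [0, 0, 4], "turn": 0, "claw": 0},
    {"delta_pos": [0, 0, 0], "turn": 0, "claw": 0},
    {"delta_pos": [0, 0, -20], "turn": 0, "claw": 0},
    {"delta_pos": [0, 0, -30], "turn": 0, "claw": 0},
    {"delta_pos": [27, 0, 0], "turn": 0, "claw": 0},
    {"delta_pos": [0, 0, 0], "turn": 0, "claw": 0},
    {"delta_pos": [0, 0, 0], "turn": 0, "claw": 0}
  ]
}}

```text
time_s: 35.95
tcp_pos: [0.5851, -0.2261, 0.1244]
ee_rot: [[0.119, -0.993, -0.004], [-0.993, -0.119, 0.001], [-0.001, 0.004, -1.0]]
wrist_force: [0.2, -0.8, -3.0]
gripper_width: 0.683
gripper_force: 30.0
```

```bash
python3 - <<'E'
from h import *
held(); g=chute(monitor.sense()['tcp_pos'][None])[0]
L=chute(pts(cap('scene')).reshape(-1,3))-[.001,.002,0]
Q=L[(abs(L[:,0]-g[0])<.02)&(L[:,1]<g[1]-.02)&(L[:,1]>g[1]-.075)&(abs(L[:,2]-g[2]-.011)<.035)]
for a in np.arange(-.03,.031,.01):
    m=abs(Q[:,2]-g[2]-.011-a)<.005
    if m.sum()>3: print('plain dz(axis)',round(a,2),m.sum(),'dy',np.percentile(Q[m,1]-g[1],[3,10,50,90]).round(4))
E
```

```text
t 35.95 tcp [ 0.5851 -0.2261  0.1244] phi -83.18 tilt [-0.0036  0.0009] j [ -6.4  27.   -6.6  -0.  -56.7  13.2] F [ 0.2 -0.8 -3. ] M [ 0.09 -0.05  0.03] w 0.683 gf 30.0
tcp chute [0.0329 0.004  0.1244]
dz -0.03 12 dy [0.0318 0.0457 0.047 ] x-gx -0.006
dz -0.02 46 dy [0.0432 0.047  0.049 ] x-gx -0.004
dz -0.01 70 dy [0.0388 0.0478 0.0498] x-gx -0.005
dz 0.0 66 dy [0.0349 0.0479 0.0495] x-gx -0.002
dz 0.01 96 dy [0.0335 0.0468 0.05  ] x-gx -0.005
dz 0.02 106 dy [0.0198 0.0345 0.0456] x-gx -0.005
dz 0.03 17 dy [0.0168 0.0234 0.0302] x-gx -0.003
plain dz(axis) -0.02 9 dy [-0.0553 -0.0553 -0.0551 -0.0543]
plain dz(axis) -0.01 33 dy [-0.0553 -0.0552 -0.0545 -0.054 ]
plain dz(axis) 0.0 35 dy [-0.055  -0.0548 -0.0539 -0.0531]
plain dz(axis) 0.01 34 dy [-0.0541 -0.054  -0.0533 -0.0526]
plain dz(axis) 0.02 39 dy [-0.0533 -0.0531 -0.0525 -0.0515]
plain dz(axis) 0.03 219 dy [-0.0523 -0.0514 -0.0395 -0.0257]
```

{"api": "drive_tool", "payload": {
  "moves": [
    {"delta_pos": [-2, 0, 20], "turn": 0, "claw": 0},
    {"delta_pos": [0, 0, 13], "turn": 0, "claw": 0},
    {"delta_pos": [0, 0, 6], "turn": 0, "claw": 0},
    {"delta_pos": [0, 0, 4], "turn": 0, "claw": 0},
    {"delta_pos": [0, 0, 3], "turn": 0, "claw": 0},
    {"delta_pos": [0, 0, 0], "turn": 0, "claw": 0}
  ]
}}

```text
time_s: 36.8
tcp_pos: [0.5863, -0.2242, 0.0802]
ee_rot: [[0.12, -0.993, 0.0], [-0.993, -0.12, -0.0], [0.0, -0.0, -1.0]]
wrist_force: [0.3, 0.0, -3.7]
gripper_width: 0.681
gripper_force: 30.0
```

{"api": "drive_tool", "payload": {
  "moves": [
    {"delta_pos": [0, 0, 2], "turn": 0, "claw": 0},
    {"delta_pos": [0, 0, 2], "turn": 0, "claw": 0},
    {"delta_pos": [0, 0, 2], "turn": 0, "claw": 0},
    {"delta_pos": [0, 0, 1], "turn": 0, "claw": 0},
    {"delta_pos": [0, 0, 0], "turn": 0, "claw": 0}
  ]
}}

```text
time_s: 37.42
tcp_pos: [0.5862, -0.2242, 0.073]
ee_rot: [[0.12, -0.993, -0.0], [-0.993, -0.12, 0.0], [-0.0, 0.0, -1.0]]
wrist_force: [-0.2, 0.3, -2.4]
gripper_width: 0.681
gripper_force: 30.0
```

Just about touching the floor. I'll go down a little more, then release and rise.

{"api": "drive_tool", "payload": {
  "moves": [
    {"delta_pos": [0, 0, 2], "turn": 0, "claw": 0},
    {"delta_pos": [0, 0, 2], "turn": 0, "claw": 0},
    {"delta_pos": [0, 0, 0], "turn": 0, "claw": 0.75},
    {"delta_pos": [0, 0, 0], "turn": 0, "claw": 0.75},
    {"delta_pos": [0, 0, 0], "turn": 0, "claw": 0.85},
    {"delta_pos": [0, 0, -12], "turn": 0, "claw": 0.85},
    {"delta_pos": [0, 0, -25], "turn": 0, "claw": 0.85},
    {"delta_pos": [0, 0, -50], "turn": 0, "claw": 0.85},
    {"delta_pos": [0, 0, -60], "turn": 0, "claw": 1},
    {"delta_pos": [0, 0, 0], "turn": 0, "claw": 1}
  ]
}}

```text
time_s: 38.67
tcp_pos: [0.5894, -0.2251, 0.2237]
ee_rot: [[0.121, -0.993, 0.014], [-0.993, -0.121, -0.003], [0.005, -0.013, -1.0]]
wrist_force: [-0.8, 0.5, -0.2]
gripper_width: 0.972
gripper_force: 0.0
```

```bash
cat >> h.py <<'E'
def ridge(n='wrist'):
  L=chute(pts(cap(n)).reshape(-1,3))
  if n=='scene': L=L-[.001,.002,0]
  h=L[:,2]-(.06-.1405*L[:,0])
  for y in np.arange(-.05,.06,.01):
    q=(abs(L[:,1]-y)<.004)&(h>.044)&(h<.1)&(L[:,0]>-.13)&(L[:,0]<.106)&(L[:,2]<.16)
    if q.sum()>10: P=L[q]; print(round(y,3),q.sum(),'x',P[:,0].min().round(3),P[:,0].max().round(3),'hmax',h[q].max().round(3))
E
python3 -c "
from h import *
st(); ridge('wrist'); ridge('scene')"
```

```text
t 38.67 tcp [ 0.5894 -0.2251  0.2237] phi -83.08 tilt [ 0.0135 -0.0034] j [ -6.2  22.2   0.8   0.1 -67.8  13.1] F [-0.8  0.5 -0.2] M [0.16 0.02 0.02] w 0.972 gf 0.0
-0.05 264 x 0.054 0.106 hmax 0.063
-0.04 546 x 0.053 0.106 hmax 0.063
-0.03 555 x 0.052 0.106 hmax 0.064
-0.02 528 x 0.053 0.105 hmax 0.063
-0.01 511 x 0.053 0.106 hmax 0.063
0.0 502 x 0.054 0.106 hmax 0.063
0.01 486 x 0.053 0.105 hmax 0.064
0.02 461 x 0.053 0.106 hmax 0.063
0.03 450 x 0.053 0.106 hmax 0.063
0.04 234 x 0.056 0.105 hmax 0.062
0.05 199 x 0.06 0.101 hmax 0.057
-0.05 82 x 0.058 0.106 hmax 0.064
-0.04 103 x 0.056 0.106 hmax 0.064
-0.03 103 x 0.056 0.106 hmax 0.065
-0.02 107 x 0.054 0.105 hmax 0.064
-0.01 102 x 0.055 0.105 hmax 0.065
0.0 101 x 0.055 0.106 hmax 0.064
0.01 100 x 0.056 0.105 hmax 0.065
0.02 93 x 0.055 0.105 hmax 0.063
0.03 92 x 0.055 0.105 hmax 0.063
0.04 55 x 0.062 0.102 hmax 0.058
0.05 38 x 0.065 0.099 hmax 0.06
```

The first can now lies flat, square and against the arm. On to the second can.

{"api": "drive_tool", "payload": {
  "moves": [
    {"delta_pos": [-40, 5, 0], "turn": 0, "claw": 1},
    {"delta_pos": [-60, 7, 0], "turn": 0, "claw": 1},
    {"delta_pos": [-60, 7, 0], "turn": 0, "claw": 1},
    {"delta_pos": [-60, 7, 0], "turn": 0, "claw": 1},
    {"delta_pos": [-60, 7, 0], "turn": 0, "claw": 1},
    {"delta_pos": [-60, 7, 0], "turn": 0, "claw": 1},
    {"delta_pos": [-60, 7, 0], "turn": 0, "claw": 1},
    {"delta_pos": [-60, 7, 0], "turn": 0, "claw": 1},
    {"delta_pos": [-60, 7, 0], "turn": 0, "claw": 1},
    {"delta_pos": [-44, 5, 0], "turn": 0, "claw": 1},
    {"delta_pos": [-30, 2, 0], "turn": 0, "claw": 1},
    {"delta_pos": [0, 0, 0], "turn": 0, "claw": 1}
  ]
}}

```text
time_s: 40.28
tcp_pos: [0.4464, 0.3585, 0.2141]
ee_rot: [[0.122, -0.992, -0.002], [-0.992, -0.122, -0.003], [0.002, 0.003, -1.0]]
wrist_force: [-1.1, -0.2, -1.2]
gripper_width: 1.001
gripper_force: 0.0
```

```bash
python3 - <<'E'
from h import *
W=pts(cap('wrist')).reshape(-1,3)
q=W[(W[:,2]>.085)&(W[:,2]<.11)&(np.hypot(*(W[:,:2]-[.447,.357]).T)<.05)]
(x,y),r=cv2.minEnclosingCircle(q[:,:2].astype(np.float32)); print(x,y,r,len(q))
go(x,y,.055)
E
```

```text
0.44628843665122986 0.35630470514297485 0.030162693932652473 3648
t 40.33 tcp [0.4467 0.3573 0.2143] phi -83.05 tilt [-0.0024 -0.0029] j [ 54.9  17.4  -7.7  -0.  -65.1 -47.9] F [ 0.4 -0.6  0.1] M [ 0.07 -0.04 -0.  ] w 0.996 gf 0.0
delta tool mm [6.000e-01 1.000e-01 1.593e+02]
```

{"api": "drive_tool", "payload": {
  "moves": [
    {"delta_pos": [0, 0, 50], "turn": 0, "claw": 1},
    {"delta_pos": [0, 0, 50], "turn": 0, "claw": 1},
    {"delta_pos": [0, 0, 40], "turn": 0, "claw": 1},
    {"delta_pos": [0, 0, 19], "turn": 0, "claw": 1},
    {"delta_pos": [0, 0, 0], "turn": 0, "claw": 0},
    {"delta_pos": [0, 0, 0], "turn": 0, "claw": 0},
    {"delta_pos": [0, 0, 0], "turn": 0, "claw": 0},
    {"delta_pos": [0, 0, 0], "turn": 0, "claw": 0},
    {"delta_pos": [0, 0, 0], "turn": 0, "claw": 0},
    {"delta_pos": [0, 0, -40], "turn": 0, "claw": 0},
    {"delta_pos": [0, 0, -55], "turn": 0, "claw": 0},
    {"delta_pos": [0, 0, -55], "turn": 0, "claw": 0}
  ]
}}

```text
time_s: 41.82
tcp_pos: [0.447, 0.3569, 0.2074]
ee_rot: [[0.119, -0.993, -0.002], [-0.993, -0.119, -0.001], [0.001, 0.002, -1.0]]
wrist_force: [-0.3, 0.9, -2.8]
gripper_width: 0.682
gripper_force: 29.9
```

{"api": "drive_tool", "payload": {
  "moves": [
    {"delta_pos": [0, 0, -55], "turn": 0, "claw": 0},
    {"delta_pos": [44, 4, 0], "turn": 0, "claw": 0},
    {"delta_pos": [55, 4.5, 0], "turn": 0, "claw": 0},
    {"delta_pos": [55, 4.5, 0], "turn": 0, "claw": 0},
    {"delta_pos": [55, 4.5, 0], "turn": 0, "claw": 0},
    {"delta_pos": [55, 4.5, 0], "turn": 0, "claw": 0},
    {"delta_pos": [55, 4.5, 0], "turn": 0, "claw": 0},
    {"delta_pos": [55, 4.5, 0], "turn": 0, "claw": 0},
    {"delta_pos": [55, 4.5, 0], "turn": 0, "claw": 0},
    {"delta_pos": [40, 3, 0], "turn": 0, "claw": 0},
    {"delta_pos": [25, 1.5, 0], "turn": 0, "claw": 0},
    {"delta_pos": [0, 0, 0], "turn": 0, "claw": 0}
  ]
}}

```text
time_s: 43.32
tcp_pos: [0.4663, -0.139, 0.2608]
ee_rot: [[0.116, -0.993, -0.002], [-0.993, -0.116, 0.001], [-0.001, 0.002, -1.0]]
wrist_force: [0.8, -0.5, -2.8]
gripper_width: 0.682
gripper_force: 29.9
```

```bash
python3 - <<'E'
from h import *
p,R=st(); g=chute(p[None])[0]; print(g)
L=chute(pts(cap('side')).reshape(-1,3))-[-.004,.004,0]
q=(abs(L[:,0]-g[0])<.03)&(abs(L[:,1]-g[1])<.05)&(L[:,2]<g[2]+.005)&(L[:,2]>.12)
P=L[q]; print(len(P),'lowest z of can',np.percentile(P[:,2],[0,1,5]).round(4) if len(P) else '')
E
```

```text
t 43.33 tcp [ 0.4663 -0.139   0.2608] phi -83.32 tilt [-0.0021  0.0006] j [  2.5   6.9 -14.5  -0.  -68.7   4.2] F [ 0.8 -0.5 -2.8] M [ 0.08 -0.03 -0.01] w 0.682 gf 29.9
[-0.07456639  0.10478009  0.26081352]
627 lowest z of can [0.2041 0.2047 0.208 ]
```

{"api": "drive_tool", "payload": {
  "moves": [
    {"delta_pos": [0, 0, 45], "turn": 0, "claw": 0},
    {"delta_pos": [0, 0, 45], "turn": 0, "claw": 0},
    {"delta_pos": [0, 0, 30], "turn": 0, "claw": 0},
    {"delta_pos": [0, 0, 0], "turn": 0, "claw": 0},
    {"delta_pos": [7, 0, 0], "turn": 0, "claw": 0},
    {"delta_pos": [6, 0, 0], "turn": 0, "claw": 0},
    {"delta_pos": [8, 0, 0], "turn": 0, "claw": 0},
    {"delta_pos": [8, 0, 0], "turn": 0, "claw": 0},
    {"delta_pos": [8, 0, 0], "turn": 0, "claw": 0},
    {"delta_pos": [7, 0, 0], "turn": 0, "claw": 0},
    {"delta_pos": [7, 0, 0], "turn": 0, "claw": 0}
  ]
}}

```text
time_s: 44.75
tcp_pos: [0.4745, -0.1881, 0.1448]
ee_rot: [[0.12, -0.993, 0.005], [-0.993, -0.12, 0.001], [-0.0, -0.005, -1.0]]
wrist_force: [-1.5, 6.2, 2.1]
gripper_width: 0.68
gripper_force: 30.0
```

{"api": "drive_tool", "payload": {
  "moves": [
    {"delta_pos": [5, 0, 2.5], "turn": 0, "claw": 0},
    {"delta_pos": [5, 0, 2.5], "turn": 0, "claw": 0},
    {"delta_pos": [8, 0, 3], "turn": 0, "claw": 0},
    {"delta_pos": [8, 0, 3], "turn": 0, "claw": 0},
    {"delta_pos": [3, 0, 5], "turn": 0, "claw": 0},
    {"delta_pos": [3, 0, 5], "turn": 0, "claw": 0},
    {"delta_pos": [0, 0, 5], "turn": 0, "claw": 0},
    {"delta_pos": [0, 0, 3], "turn": 0, "claw": 0},
    {"delta_pos": [0, 0, 0], "turn": 0, "claw": 0}
  ]
}}

```text
time_s: 45.88
tcp_pos: [0.4781, -0.2214, 0.1138]
ee_rot: [[0.12, -0.993, 0.002], [-0.993, -0.12, -0.002], [0.002, -0.002, -1.0]]
wrist_force: [1.1, -2.5, 6.1]
gripper_width: 0.676
gripper_force: 30.1
```

```bash
cat >> h.py <<'E'
def ends():
    p,R=st(); g=chute(p[None])[0]; z=g[2]+.019; print('tcp chute',g.round(4))
    for n,b,s in(('side',[-.004,.004,0],1),('scene',[.001,.002,0],-1)):
        L=chute(pts(cap(n)).reshape(-1,3))-b
        Q=L[(abs(L[:,0]-g[0])<.022)&(s*(L[:,1]-g[1])>.012)&(s*(L[:,1]-g[1])<.085)&(abs(L[:,2]-z)<.045)]
        for a in np.arange(-.04,.041,.01):
            m=abs(Q[:,2]-z-a)<.005
            if m.sum()>3: print(n,'dz',round(a,2),m.sum(),'y',np.percentile(Q[m,1],[3,10,50,90,97]).round(4))
E
python3 -c "
from h import *
ends()"
```

```text
t 45.88 tcp [ 0.4781 -0.2214  0.1138] phi -83.09 tilt [ 0.0023 -0.002 ] j [ -7.1  18.7 -22.    0.1 -49.1  14. ] F [ 1.1 -2.5  6.1] M [-0.31 -0.58 -0.04] w 0.676 gf 30.1
tcp chute [-0.0728  0.0215  0.1138]
side dz -0.04 15 y [0.058  0.0587 0.0599 0.0611 0.0613]
side dz -0.02 17 y [0.1035 0.1043 0.1054 0.1064 0.1064]
side dz -0.01 5 y [0.096  0.0989 0.1051 0.1057 0.1058]
side dz 0.01 8 y [0.0958 0.0962 0.0998 0.1036 0.1036]
side dz 0.02 54 y [0.0864 0.0949 0.101  0.1053 0.1062]
side dz 0.03 173 y [0.0525 0.0641 0.0877 0.1012 0.1034]
side dz 0.04 158 y [0.0358 0.039  0.0544 0.0736 0.0782]
scene dz -0.04 25 y [-0.0618 -0.0616 -0.0611 -0.0603 -0.0601]
scene dz -0.03 35 y [-0.0617 -0.0616 -0.0609 -0.0562 -0.0551]
scene dz -0.02 59 y [-0.0617 -0.0614 -0.0587 -0.0561 -0.0558]
```

```bash
cat >> h.py <<'E'
def top():
    p,R=st(); g=chute(p[None])[0]; z=g[2]+.019; print('tcp chute',g.round(4))
    for n,b in(('side',[-.004,.004,0]),('scene',[.001,.002,0])):
        L=chute(pts(cap(n)).reshape(-1,3))-b
        for dy in np.arange(-.08,.105,.01):
            m=(abs(L[:,0]-g[0])<.012)&(abs(L[:,1]-g[1]-dy)<.005)&(abs(L[:,2]-z)<.075)
            if m.sum()>3: print(n,'dy',round(dy,2),m.sum(),'dz',(np.percentile(L[m,2],[3,50,97])-z).round(4))
E
python3 -c "
from h import *
top()"
```

```text
t 45.98 tcp [ 0.4781 -0.2214  0.1138] phi -83.09 tilt [ 0.0024 -0.0019] j [ -7.1  18.7 -22.    0.1 -49.1  14. ] F [ 2.5 -2.9  6.5] M [-0.38 -0.48 -0.01] w 0.676 gf 30.1
tcp chute [-0.0728  0.0216  0.1138]
side dy -0.0 20 dz [0.0429 0.0466 0.0483]
side dy 0.01 22 dz [0.0419 0.0447 0.0466]
side dy 0.02 24 dz [0.0409 0.0436 0.0692]
side dy 0.03 61 dz [0.0373 0.0618 0.0698]
side dy 0.04 85 dz [-0.0658 -0.0527  0.0406]
side dy 0.05 24 dz [0.0337 0.0365 0.0388]
side dy 0.06 22 dz [0.033  0.0349 0.0366]
side dy 0.07 30 dz [0.0295 0.0328 0.0354]
side dy 0.08 75 dz [-0.0212  0.0248  0.0327]
side dy 0.09 143 dz [-0.0149  0.0053  0.023 ]
scene dy -0.08 96 dz [-0.0656 -0.0299 -0.0199]
scene dy -0.07 15 dz [-0.0662 -0.0628 -0.0602]
scene dy -0.06 56 dz [-0.0667 -0.0632 -0.0593]
scene dy -0.05 54 dz [-0.0666 -0.0627 -0.0595]
scene dy -0.04 55 dz [-0.0661 -0.0634 -0.0589]
scene dy -0.03 102 dz [-0.066  -0.0591  0.0692]
scene dy -0.02 54 dz [-0.0667 -0.0628 -0.0569]
scene dy -0.01 81 dz [-0.0664 -0.061   0.022 ]
scene dy -0.0 19 dz [-0.0658 -0.0634 -0.059 ]
scene dy 0.06 15 dz [0.0301 0.032  0.0362]
scene dy 0.07 33 dz [0.0275 0.0316 0.0348]
scene dy 0.08 23 dz [0.0262 0.0292 0.0325]
scene dy 0.09 40 dz [0.016  0.0204 0.0231]
```

The pads slid along the second can toward its plain end while it tipped. It now rests on the wall near its middle. I'll lower its plain end into the channel, leaving the lid end leaning on the wall, and regrip nearer its centre.

{"api": "drive_tool", "payload": {
  "moves": [
    {"delta_pos": [7, 0, 3], "turn": 0, "claw": 0},
    {"delta_pos": [7, 0, 6], "turn": 0, "claw": 0},
    {"delta_pos": [7, 0, 6], "turn": 0, "claw": 0},
    {"delta_pos": [0, 0, 6], "turn": 0, "claw": 0},
    {"delta_pos": [0, 0, 6], "turn": 0, "claw": 0},
    {"delta_pos": [0, 0, 0], "turn": 0, "claw": 0}
  ]
}}

```text
time_s: 46.82
tcp_pos: [0.48, -0.2436, 0.0862]
ee_rot: [[0.12, -0.993, 0.001], [-0.993, -0.12, -0.003], [0.003, -0.0, -1.0]]
wrist_force: [1.1, -7.5, 2.4]
gripper_width: 0.675
gripper_force: 30.0
```

```bash
python3 -c "
from h import *
top()"
```

```text
t 46.83 tcp [ 0.48   -0.2436  0.0862] phi -83.08 tilt [ 0.0008 -0.0034] j [ -9.5  21.8 -22.3   0.3 -45.9  16.3] F [ 1.1 -7.5  2.4] M [-1.68 -0.3  -0.  ] w 0.675 gf 30.0
tcp chute [-0.0736 -0.0007  0.0862]
side dy 0.02 4 dz [0.0535 0.0575 0.0676]
side dy 0.03 31 dz [0.0624 0.0672 0.0702]
side dy 0.04 6 dz [0.0603 0.0631 0.0657]
side dy 0.05 4 dz [0.0651 0.0665 0.0686]
side dy 0.06 166 dz [-0.0378 -0.0126  0.0711]
side dy 0.07 10 dz [0.0652 0.068  0.0726]
side dy 0.08 99 dz [0.0189 0.0601 0.0706]
side dy 0.09 105 dz [0.0283 0.0416 0.0567]
scene dy -0.06 89 dz [-0.0373 -0.0063  0.007 ]
scene dy -0.05 6 dz [-0.0337 -0.032   0.0037]
scene dy -0.04 53 dz [-0.0401 -0.0354 -0.0315]
scene dy -0.03 102 dz [-0.0377 -0.0319  0.0697]
scene dy -0.02 55 dz [-0.0386 -0.0347 -0.0309]
scene dy -0.01 23 dz [-0.0395 -0.0345  0.0411]
scene dy 0.07 27 dz [0.0622 0.0665 0.0689]
scene dy 0.08 34 dz [0.0651 0.0681 0.0713]
```

{"api": "drive_tool", "payload": {
  "moves": [
    {"delta_pos": [8, 0, 0], "turn": 0, "claw": 0},
    {"delta_pos": [9, 0, 1], "turn": 0, "claw": 0},
    {"delta_pos": [8, 0, 1], "turn": 0, "claw": 0},
    {"delta_pos": [0, 0, 0], "turn": 0, "claw": 0.76},
    {"delta_pos": [0, 0, 0], "turn": 0, "claw": 0.76},
    {"delta_pos": [0, 0, 0], "turn": 0, "claw": 0.76}
  ]
}}

```text
time_s: 47.68
tcp_pos: [0.4828, -0.2658, 0.0844]
ee_rot: [[0.12, -0.993, 0.001], [-0.993, -0.12, -0.0], [0.0, -0.001, -1.0]]
wrist_force: [0.5, -0.4, 0.1]
gripper_width: 0.759
gripper_force: 0.1
```

```bash
python3 -c "
from h import *
top()"
```

```text
t 47.67 tcp [ 0.4828 -0.2658  0.0844] phi -83.1 tilt [ 0.0008 -0.0002] j [-12.   23.  -20.4   0.  -46.6  18.9] F [ 0.5 -0.4  0.1] M [ 0.08 -0.12  0.01] w 0.759 gf 0.1
tcp chute [-0.0736 -0.0231  0.0844]
side dy 0.03 30 dz [0.0627 0.0673 0.0705]
side dy 0.05 13 dz [0.0168 0.0583 0.0619]
side dy 0.06 13 dz [0.0202 0.0561 0.0612]
side dy 0.07 57 dz [0.0072 0.0549 0.0625]
side dy 0.08 237 dz [-0.0337  0.0064  0.0495]
side dy 0.09 59 dz [-0.0337  0.026   0.0354]
scene dy -0.04 73 dz [-0.0396 -0.0101  0.0075]
scene dy -0.03 68 dz [0.0025 0.0659 0.0702]
scene dy -0.02 43 dz [-0.0387 -0.0333 -0.0297]
scene dy -0.01 30 dz [-0.0371  0.0209  0.0247]
scene dy 0.06 5 dz [0.0531 0.0556 0.0591]
scene dy 0.07 21 dz [0.0171 0.0596 0.0623]
scene dy 0.08 21 dz [-0.0319  0.0439  0.0518]
scene dy 0.09 9 dz [0.0226 0.0263 0.0317]
```

{"api": "drive_tool", "payload": {
  "moves": [
    {"delta_pos": [-5, 0, -9], "turn": 0, "claw": 0.76},
    {"delta_pos": [-10, 0, -9], "turn": 0, "claw": 0.76},
    {"delta_pos": [-11, 0, -9], "turn": 0, "claw": 0.76},
    {"delta_pos": [-11, 0, 0], "turn": 0, "claw": 0.76},
    {"delta_pos": [0, 0, 0], "turn": 0, "claw": 0},
    {"delta_pos": [0, 0, 0], "turn": 0, "claw": 0},
    {"delta_pos": [0, 0, 0], "turn": 0, "claw": 0},
    {"delta_pos": [0, 0, -25], "turn": 0, "claw": 0},
    {"delta_pos": [0, 0, -25], "turn": 0, "claw": 0},
    {"delta_pos": [15, 0, 0], "turn": 0, "claw": 0},
    {"delta_pos": [0, 0, 0], "turn": 0, "claw": 0}
  ]
}}

```text
time_s: 49.15
tcp_pos: [0.478, -0.2448, 0.1588]
ee_rot: [[0.117, -0.993, -0.005], [-0.993, -0.117, 0.002], [-0.002, 0.005, -1.0]]
wrist_force: [-0.1, 0.4, -2.6]
gripper_width: 0.684
gripper_force: 29.8
```

```bash
python3 -c "
from h import *
ends()"
```

```text
t 49.15 tcp [ 0.478  -0.2448  0.1588] phi -83.27 tilt [-0.0048  0.0016] j [ -9.8  16.9 -17.   -0.1 -56.3  16.6] F [-0.1  0.4 -2.6] M [ 0.12 -0.04  0.03] w 0.684 gf 29.8
tcp chute [-0.0757 -0.0016  0.1588]
side dz -0.03 9 y [0.0133 0.0134 0.0196 0.0233 0.0237]
side dz -0.02 18 y [0.0168 0.0237 0.035  0.0408 0.0412]
side dz -0.01 46 y [0.0312 0.0357 0.0396 0.0427 0.0479]
side dz 0.0 66 y [0.0313 0.036  0.0475 0.0505 0.0513]
side dz 0.01 80 y [0.0343 0.0397 0.0438 0.0456 0.0476]
side dz 0.02 98 y [0.0205 0.0311 0.0375 0.0415 0.0429]
side dz 0.03 88 y [0.0123 0.0139 0.0309 0.0338 0.0355]
side dz 0.04 5 y [0.0277 0.0278 0.0286 0.0297 0.03  ]
scene dz -0.02 14 y [-0.0551 -0.0549 -0.0513 -0.047  -0.0441]
scene dz -0.01 144 y [-0.057  -0.0555 -0.0503 -0.0407 -0.0354]
scene dz 0.0 210 y [-0.0503 -0.0469 -0.0376 -0.0274 -0.0254]
scene dz 0.01 94 y [-0.0349 -0.0332 -0.0264 -0.0213 -0.0197]
```

{"api": "drive_tool", "payload": {
  "moves": [
    {"delta_pos": [15, 0, 0], "turn": 0, "claw": 0},
    {"delta_pos": [14, 0, 10], "turn": 0, "claw": 0},
    {"delta_pos": [0, 0, 6], "turn": 0, "claw": 0},
    {"delta_pos": [0, 0, 5], "turn": 0, "claw": 0},
    {"delta_pos": [0, 0, 5], "turn": 0, "claw": 0},
    {"delta_pos": [0, 0, 5], "turn": 0, "claw": 0},
    {"delta_pos": [0, 0, 5], "turn": 0, "claw": 0},
    {"delta_pos": [0, 0, 4], "turn": 0, "claw": 0},
    {"delta_pos": [0, 0, 0], "turn": 0, "claw": 0}
  ]
}}

```text
time_s: 50.38
tcp_pos: [0.4866, -0.2722, 0.1242]
ee_rot: [[0.121, -0.993, 0.007], [-0.993, -0.121, -0.0], [0.001, -0.007, -1.0]]
wrist_force: [1.3, 12.4, 13.1]
gripper_width: 0.681
gripper_force: 30.0
```

```bash
python3 -c "
from h import *
ends()"
```

```text
t 50.38 tcp [ 0.4866 -0.2722  0.1242] phi -83.03 tilt [ 0.0073 -0.0003] j [-12.6  20.6 -17.2  -0.1 -51.8  19.6] F [ 1.3 12.4 13.1] M [ 3.55 -0.2   0.04] w 0.681 gf 30.0
tcp chute [-0.0706 -0.0299  0.1242]
side dz -0.03 39 y [0.0177 0.0301 0.0326 0.0352 0.0367]
side dz -0.02 53 y [0.0267 0.0322 0.0339 0.036  0.0364]
side dz -0.01 62 y [0.0312 0.0331 0.035  0.0375 0.0379]
side dz 0.0 68 y [0.021  0.026  0.0356 0.0379 0.0382]
side dz 0.01 110 y [-0.0015  0.0093  0.0254  0.0368  0.0387]
side dz 0.02 132 y [-0.0158 -0.0138  0.0039  0.0223  0.0241]
scene dz -0.04 10 y [-0.0615 -0.0615 -0.0609 -0.059  -0.0574]
scene dz -0.03 14 y [-0.0649 -0.0648 -0.0643 -0.0592 -0.057 ]
scene dz -0.02 31 y [-0.0652 -0.0646 -0.0639 -0.0631 -0.0629]
scene dz -0.01 40 y [-0.0643 -0.0639 -0.0631 -0.0623 -0.0619]
scene dz 0.0 38 y [-0.0628 -0.0627 -0.062  -0.0612 -0.061 ]
scene dz 0.01 42 y [-0.062  -0.062  -0.0609 -0.0603 -0.0601]
scene dz 0.02 72 y [-0.0607 -0.0605 -0.059  -0.0449 -0.0425]
scene dz 0.03 32 y [-0.0596 -0.0586 -0.0553 -0.0431 -0.043 ]
```

{"api": "drive_tool", "payload": {
  "moves": [
    {"delta_pos": [0, 0, -12], "turn": 0, "claw": 0},
    {"delta_pos": [0, 0, -15], "turn": 0, "claw": 0},
    {"delta_pos": [-14, -20, 0], "turn": 0, "claw": 0},
    {"delta_pos": [0, -20, 0], "turn": 0, "claw": 0},
    {"delta_pos": [0, 0, 0], "turn": 0, "claw": 0},
    {"delta_pos": [0, 0, 0], "turn": 0, "claw": 0}
  ]
}}

```text
time_s: 51.22
tcp_pos: [0.5208, -0.2539, 0.1473]
ee_rot: [[0.12, -0.993, -0.002], [-0.993, -0.12, 0.001], [-0.001, 0.002, -1.0]]
wrist_force: [-0.2, 0.3, -4.2]
gripper_width: 0.682
gripper_force: 30.0
```

```bash
python3 -c "
from h import *
ends()"
```

```text
t 51.23 tcp [ 0.5208 -0.2539  0.1473] phi -83.13 tilt [-0.0018  0.0006] j [-10.   21.4 -12.1  -0.  -56.6  16.9] F [-0.2  0.3 -4.2] M [-0.01 -0.03  0.  ] w 0.682 gf 30.0
tcp chute [-0.0343 -0.0158  0.1473]
side dz -0.03 33 y [0.0318 0.0444 0.0462 0.0482 0.0486]
side dz -0.02 56 y [0.0374 0.046  0.0478 0.0503 0.0513]
side dz -0.01 61 y [0.0468 0.0473 0.0493 0.0511 0.0519]
side dz 0.0 71 y [0.0364 0.04   0.0494 0.0516 0.0528]
side dz 0.01 114 y [0.0053 0.0204 0.0397 0.0514 0.0522]
side dz 0.02 138 y [-0.0028  0.0009  0.0197  0.0371  0.0385]
scene dz -0.03 13 y [-0.0514 -0.0511 -0.0505 -0.0499 -0.0498]
scene dz -0.02 37 y [-0.0509 -0.0508 -0.0499 -0.0488 -0.0486]
scene dz -0.01 38 y [-0.0502 -0.0497 -0.0491 -0.0482 -0.0478]
scene dz 0.0 42 y [-0.0494 -0.049  -0.0482 -0.0473 -0.0469]
scene dz 0.01 46 y [-0.0481 -0.0478 -0.047  -0.0461 -0.0456]
scene dz 0.02 79 y [-0.0469 -0.0465 -0.0446 -0.0387 -0.0284]
scene dz 0.03 35 y [-0.0458 -0.0452 -0.0418 -0.0294 -0.0281]
```

It is centred now, spanning y from −51 to +52 mm inside the ±56 mm channel. I'll lower it.

{"api": "drive_tool", "payload": {
  "moves": [
    {"delta_pos": [0, 0, 25], "turn": 0, "claw": 0},
    {"delta_pos": [0, 0, 20], "turn": 0, "claw": 0},
    {"delta_pos": [0, 0, 9], "turn": 0, "claw": 0},
    {"delta_pos": [0, 0, 4], "turn": 0, "claw": 0},
    {"delta_pos": [0, 0, 3], "turn": 0, "claw": 0},
    {"delta_pos": [0, 0, 0], "turn": 0, "claw": 0}
  ]
}}

```text
time_s: 52.08
tcp_pos: [0.5216, -0.2542, 0.0875]
ee_rot: [[0.12, -0.993, 0.001], [-0.993, -0.12, -0.0], [0.0, -0.001, -1.0]]
wrist_force: [-0.1, -0.3, -3.0]
gripper_width: 0.683
gripper_force: 30.0
```

```bash
python3 -c "
from h import *
top()"
```

```text
t 52.08 tcp [ 0.5216 -0.2542  0.0875] phi -83.12 tilt [ 0.0007 -0.0002] j [-10.   25.2 -16.    0.  -48.7  16.9] F [-0.1 -0.3 -3. ] M [ 0.04 -0.04  0.03] w 0.683 gf 30.0
tcp chute [-0.0336 -0.0163  0.0875]
side dy -0.03 12 dz [0.0254 0.0264 0.0276]
side dy -0.02 15 dz [0.0237 0.0261 0.0275]
side dy -0.01 15 dz [0.024  0.0255 0.027 ]
side dy -0.0 20 dz [0.0221 0.0247 0.0262]
side dy 0.01 17 dz [0.0221 0.0238 0.0256]
side dy 0.02 24 dz [0.0204 0.0228 0.069 ]
side dy 0.03 44 dz [0.02   0.0646 0.0702]
side dy 0.04 19 dz [0.0183 0.0202 0.0226]
side dy 0.05 42 dz [0.0118 0.0175 0.0212]
side dy 0.06 29 dz [-0.0025  0.0112  0.014 ]
side dy 0.07 74 dz [-0.0415 -0.0001  0.0124]
side dy 0.08 110 dz [-0.0437 -0.0229 -0.0013]
scene dy -0.05 18 dz [-0.0457 -0.0223 -0.0034]
scene dy -0.04 83 dz [-0.0472 -0.007   0.001 ]
scene dy -0.03 169 dz [-0.0189  0.0217  0.0693]
scene dy -0.02 10 dz [0.0229 0.0248 0.028 ]
scene dy -0.01 28 dz [0.0201 0.024  0.0262]
scene dy 0.06 16 dz [0.0078 0.0105 0.0134]
scene dy 0.07 24 dz [-0.0046  0.0079  0.0132]
scene dy 0.08 18 dz [-0.0064 -0.0037 -0.0009]
```

{"api": "drive_tool", "payload": {
  "moves": [
    {"delta_pos": [0, 0, 3], "turn": 0, "claw": 0},
    {"delta_pos": [0, 0, 3], "turn": 0, "claw": 0},
    {"delta_pos": [0, 0, 0], "turn": 0, "claw": 0},
    {"delta_pos": [0, 0, 0], "turn": 0, "claw": 0.75},
    {"delta_pos": [0, 0, 0], "turn": 0, "claw": 0.75},
    {"delta_pos": [-8, 0, 0], "turn": 0, "claw": 0.75},
    {"delta_pos": [-8, 0, 0], "turn": 0, "claw": 0.78},
    {"delta_pos": [0, 0, 0], "turn": 0, "claw": 0.85}
  ]
}}

```text
time_s: 53.18
tcp_pos: [0.519, -0.2373, 0.0808]
ee_rot: [[0.121, -0.993, -0.001], [-0.993, -0.121, 0.0], [-0.001, 0.001, -1.0]]
wrist_force: [0.3, -0.3, 0.0]
gripper_width: 0.819
gripper_force: 0.2
```

```bash
python3 -c "
from h import *
top()"
```

```text
t 53.17 tcp [ 0.519  -0.2373  0.0808] phi -83.06 tilt [-0.001   0.0005] j [ -8.3  24.9 -17.7  -0.  -47.4  15.3] F [ 0.3 -0.3  0. ] M [ 0.11 -0.11  0.01] w 0.819 gf 0.2
tcp chute [-0.0341  0.0009  0.0808]
side dy -0.05 9 dz [0.0193 0.0225 0.0255]
side dy -0.04 14 dz [0.0196 0.0246 0.0266]
side dy -0.03 14 dz [0.0203 0.0242 0.0272]
side dy -0.02 16 dz [0.0202 0.0248 0.0268]
side dy -0.01 14 dz [0.0185 0.024  0.0267]
side dy -0.0 20 dz [0.0208 0.0246 0.0266]
side dy 0.01 15 dz [0.0197 0.0243 0.0262]
side dy 0.02 23 dz [0.0188 0.0246 0.0692]
side dy 0.03 64 dz [0.014  0.0254 0.0699]
side dy 0.04 24 dz [0.004  0.0162 0.022 ]
side dy 0.05 43 dz [0.0048 0.0118 0.0187]
side dy 0.06 144 dz [-0.037  -0.0144  0.0075]
scene dy -0.06 99 dz [-0.0408 -0.003   0.0082]
scene dy -0.05 82 dz [-0.0135  0.013   0.0245]
scene dy -0.04 56 dz [0.0188 0.0222 0.0255]
scene dy -0.03 97 dz [0.019  0.0265 0.0701]
scene dy -0.02 15 dz [0.0181 0.0218 0.0246]
scene dy -0.01 27 dz [0.0181 0.0234 0.0265]
scene dy 0.06 5 dz [0.0007 0.0022 0.0048]
```

Flat on the floor. I'll rise straight up and let it roll.

{"api": "drive_tool", "payload": {
  "moves": [
    {"delta_pos": [0, 0, -10], "turn": 0, "claw": 0.85},
    {"delta_pos": [0, 0, -25], "turn": 0, "claw": 0.85},
    {"delta_pos": [0, 0, -50], "turn": 0, "claw": 0.85},
    {"delta_pos": [0, 0, -60], "turn": 0, "claw": 0.85},
    {"delta_pos": [0, 0, -10], "turn": 0, "claw": 0.85},
    {"delta_pos": [0, 0, 0], "turn": 0, "claw": 0.85},
    {"delta_pos": [0, 0, 0], "turn": 0, "claw": 0.85},
    {"delta_pos": [0, 0, 0], "turn": 0, "claw": 0.85}
  ]
}}

```text
time_s: 54.28
tcp_pos: [0.5187, -0.2381, 0.2343]
ee_rot: [[0.12, -0.993, -0.003], [-0.993, -0.12, 0.001], [-0.001, 0.003, -1.0]]
wrist_force: [0.5, -0.1, -0.3]
gripper_width: 0.851
gripper_force: 0.0
```

```bash
python3 - <<'E'
from h import *
st(); 
for n in('wrist','scene'):
    L=chute(pts(cap(n)).reshape(-1,3))-([0,0,0] if n=='wrist' else [.001,.002,0]); h=L[:,2]-(.06-.1405*L[:,0])
    for y in np.arange(-.05,.06,.02):
        q=(abs(L[:,1]-y)<.004)&(h>.052)&(h<.1)&(L[:,0]>-.13)&(L[:,0]<.1)&(L[:,2]<.16)
        x=np.sort(L[q,0]); 
        if len(x)>5: i=np.argmax(np.diff(x)); print(n,round(y,2),'x',x[0].round(3),x[i].round(3),'|',x[i+1].round(3),x[-1].round(3),'hmax',h[q].max().round(3))
c=cap('scene'); L=chute(pts(c).reshape(-1,3)); w=L[(L[:,2]>.132)&(L[:,2]<.15)&(np.hypot(L[:,0]-.115,L[:,1]-.084)<.05)]
ax=np.linalg.svd(w[:,:2]-w[:,:2].mean(0))[2][0]; print('wing dir in chute',np.degrees(np.arctan2(ax[1],ax[0]))%180)
E
```

```text
t 54.27 tcp [ 0.5187 -0.2381  0.2343] phi -83.13 tilt [-0.0034  0.0007] j [ -8.4  16.4  -6.1  -0.  -67.7  15.3] F [ 0.5 -0.1 -0.3] M [ 0.09 -0.1   0.02] w 0.851 gf 0.0
wrist -0.05 x -0.0 0.043 | 0.06 0.1 hmax 0.063
wrist -0.03 x -0.001 0.044 | 0.059 0.1 hmax 0.064
wrist -0.01 x -0.0 0.045 | 0.058 0.1 hmax 0.064
wrist 0.01 x -0.001 0.044 | 0.059 0.1 hmax 0.064
wrist 0.03 x -0.001 0.044 | 0.058 0.1 hmax 0.063
wrist 0.05 x 0.01 0.03 | 0.069 0.093 hmax 0.057
scene -0.05 x 0.006 0.044 | 0.064 0.1 hmax 0.066
scene -0.03 x 0.001 0.046 | 0.06 0.1 hmax 0.066
scene -0.01 x 0.001 0.045 | 0.064 0.1 hmax 0.065
scene 0.01 x 0.003 0.043 | 0.061 0.099 hmax 0.064
scene 0.03 x 0.002 0.045 | 0.062 0.1 hmax 0.063
scene 0.05 x 0.017 0.033 | 0.071 0.092 hmax 0.058
wing dir in chute 89.849897930669
```

Both cans are straight across, at about x = 22 and 80 mm. Their necked lid ends are on the collar side, and the collar is at its stop. Handing in.

```bash
python3 -c "
from h import *
print(ticket.finish_job())"
```

```text
the job is handed in; nothing more can be done
None
```

The job is handed in with no verdict returned: my last measurements show the collar at its stop and both cans at rest across the channel against the arm and each other, ring-pull ends on the collar's side, at 54 s; I did not re-measure the bystanders.

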